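Set out a rapid-test station on the bench

TASK

Set out the test station on the white liner strip: stand the specimen jar on the round pad nearest the tube rack, the kit box on the middle pad with its long side along the strip, and the dropper bottle on the pad at the other end, each centred on its pad. Put the timer squarely in the middle of the top of the kit box, and lay the test cassette flat on the bare liner midway between the jar and the kit box, on the line between them and pointing across the strip. Never tip the jar or the bottle over.

Things in the scene. Friction and masses are not known exactly. Their poses are not given: they have to be found in the camera images.
- jar_center (a point): specimen jar: squat clear round jar with a paper band and a flat white lid, 42 mm across (lid 44 mm), 50 mm tall, about 60 g, loose, standing upright on the bench. This point is its centre, 25 mm above its underside; z up along the jar.
- bottle_center (a point): dropper bottle: slim white round bottle with a narrow conical nozzle, body 30 mm across and 50 mm tall, 80 mm tall in all, about 50 g, loose, upright. This point is on its axis 40 mm above its underside (on the straight body, 10 mm below its shoulder); z up along the bottle.
- kit_box_center (a point): kit box: closed rectangular brown cardboard box with a paper band, 46 x 64 x 36 mm (x, y, height), about 120 g, loose, lying flat. This point is its centre, 18 mm above its underside; y runs along the long side, z up.
- timer_center (a point): timer: white rectangular slab with a grey-green display and two round grey buttons on top, 36 x 58 x 20 mm (x, y, height), about 70 g, loose, lying flat. This point is its centre, 10 mm above its underside; y runs along the long side, z up.
- cassette_center (a point): test cassette: flat white plastic strip with a small window and a round well on top, 72 x 24 x 7 mm (x, y, height), about 15 g, loose, lying flat. This point is its centre, 3.5 mm above its underside; x runs along its length, z up.
- pad_left: thin round grey pad, 80 mm across and 2 mm thick, fixed on the liner strip (its top 4 mm above the bench), on the strip's centreline; the one at the +y end of the strip (the robot's left), 160 mm from the middle pad. Origin at the centre of its underside, z up.
- pad_mid: thin round grey pad, 80 mm across and 2 mm thick, fixed on the liner strip (its top 4 mm above the bench), on the strip's centreline; the middle one, at the strip's centre. Origin at the centre of its underside, z up.
- pad_right: thin round grey pad, 80 mm across and 2 mm thick, fixed on the liner strip (its top 4 mm above the bench), on the strip's centreline; the one at the -y end of the strip (the robot's right), 160 mm from the middle pad. Origin at the centre of its underside, z up.
- rack: test-tube rack, fixed on the bench just beyond one end of the liner strip (left or right, it varies; a yellow tub stands beyond the other end): white frame with a pale blue perforated top, 130 mm (along x) x 70 mm (along y) x 46 mm high, with a few capped tubes standing up to 80 mm. Origin at the centre of its underside, z up.
- liner: white paper liner strip, 140 mm (x, across) x 420 mm (y, along the strip) x 2 mm thick, fixed flat on the bench. Origin at the centre of its underside; y runs along the strip to the robot's left, x across it away from the robot, z up.
Mind the look-alikes: they are no part of the job. Of the things shaped like the part that bears kit_box_center, the cardboard one is meant. Leave any purple look-alike of the part that bears bottle_center alone.

How it is judged:
By the outcome, as a careful person would: the job done as asked, in the order asked, and still so for the second after the job is handed in, with the robot touching nothing.
It also fails if it takes over 133 s, if anything falls off the work surface, if the arm or the gripper's body presses on something with over 40 N, if the wrist force passes 120 N, or if a joint passes its speed limit or range.

ROBOT

A 6-joint arm with a two-finger parallel gripper is mounted at the origin on the work surface. World frame = base frame: x ahead of the robot, y to its left, z up, the work surface at z = 0. Lengths are in m, angles in rad, forces in N, time in s.
With the tool pointing down it reaches from about 0.375 to 0.9 m from the base axis. Payload 3.1 kg.
Tool frame: the origin (TCP) lies on the centre line of the jaws, within the pads' length; the fingertips stand robot.nose_length ahead of it and the grasp point (between the pads) lies 6 mm ahead of it (robot.nose_length is the distance from the TCP to the fingertips, in m); z points along the fingers, y is the line along which they close (so a half turn about z gives the same grasp; the last joint's range is limited). The gripper opens to 87 mm and grips with 3 to 60 N. Pads are 19 mm wide; open, the fingers measure 117 mm over their backs; the gripper's body (75 mm by 190 mm) begins 51 mm behind the grasp point.
Start: joints at [-1.308, 0.527, 1.433, -0, 1.181, -0.178], TCP at [0.267, -0.565, 0.21] pointing down, gripper open.
Joint ranges: [-3.08, 3.08], [-0.75, 2.2], [0.22, 2.44], [-1.43, 4.57], [0, 2.65], [-2.85, 2.85]. Speed limits (rad/s): [2.79, 2.79, 3.14, 3.14, 3.14, 3.14].

INTERFACE

Orientations are given as a unit quaternion [x, y, z, w].
In Python, from rig import robot gives the robot as it stands.
- The arm moves only by the shell command python3 -m crank 'ROWS' [FORCE]. ROWS is JSON, one flat list of numbers, 7 for each row, row after row: the shift along the tool's x, y, z in mm, then the turn, a rotation vector about the tool's x, y, z in degrees, then the closure in counts, from 0 (fully open) to 255 (shut). In form: [x, y, z, ax, ay, az, fingers, x, y, z, ax, ay, az, fingers, ...]. A call has exactly 5 rows; each row is the pose to reach, as a shift and turn from the pose commanded when the call began, along the tool's axes at that moment; what a row does not reach only later rows make up. A row lasts 1/12 s, in which the tool goes at most 41.7 mm and 7.16 degrees, less where a joint would pass 70% of its speed; a pose out of reach is approached as far as the arm can. A call with a gripper value outside its range is refused whole. The fingers move at their own pace and stop on an object; FORCE is the grip in N (left out, the last holds). Time passes only in rows, so rows that repeat a pose let the fingers close, or fill a call up. It gives the time, the measured TCP pose, the force, the opening and the grip force at its end, in the units of the state.
- robot.get_obs(): the state, without advancing time (a new reading comes with each control period).
- robot.camera(name): name is "scene" or "top" or "wrist"; returns a dict with "pixels" (400x640x3 uint8, red, green, blue), "intrinsics" (3x3 intrinsics, pixels), "extrinsics" (4x4, takes a point from camera to world coordinates); the wrist camera has in their place "mount" (4x4, takes a point from camera to tool coordinates, whose origin is the TCP and whose axes are the flange's). Camera axes: x right, y down, z forward; pixel columns grow to the right and rows downward; lengths in m; the calibration is good to about 2 mm. A picture is of the moment at which its call begins: read the wrist's pose just before it. There is no depth.
- robot.hand_in(): hands the job in; it is judged then, once.
The state is a dict: "time": time; "q": joint angles; "joint_velocities": joint speeds; "joint_torque": joint torques, N m; "position": TCP position; "tool_rot": TCP orientation; "ft_force": force on the tool from outside, world axes, zero at the start; "moment": the same for the moment, N m; "grip_width": finger opening in m; "grip_force": force on a finger pad.
Only numpy, scipy, OpenCV 4.12 (cv2) and the standard library are available. Lean on these libraries where they do the work, as an engineer would, in place of code of your own. Each camera call takes 0.05 s, during which the arm holds its last target. There are 200 camera calls.

## Working session

There is one attempt and no reset: what is moved stays moved. The work goes in short steps, Python scripts to look and compute and a shell command to move; the robot and the scene stay as the last step left them, time stands still between calls to the robot, and variables do not carry over. Pictures are saved under pics/ and viewed, at most 14 in all, crops included, and the job is handed in when it is done.

```bash
ls; mkdir -p pics; python3 - <<'E'
from rig import robot
import cv2
o=robot.get_obs(); print(o['time'],o['position'],o['tool_rot'],o['grip_width'],robot.nose_length)
for n in ['scene','top']:
    c=robot.camera(n); cv2.imwrite(f'pics/{n}0.png',c['pixels'][:,:,::-1]); print(n,c['intrinsics'].tolist() if hasattr(c['intrinsics'],'tolist') else c['intrinsics'],c['extrinsics'])
E
```

```text
pics
0.0 [ 0.26648818 -0.56449463  0.20896953] [ 9.75807668e-01  2.18628056e-01 -5.16487838e-05 -1.07924934e-03] 0.08696643823337083 0.025
scene [[409.3715278542576, 0.0, 311.7809128518196], [0.0, 409.3715278542576, 197.40964348978255], [0.0, 0.0, 1.0]] [[ 0.25317936  0.78003768 -0.57222498  0.94755079]
 [ 0.96739693 -0.20010789  0.1552418  -0.14217266]
 [ 0.00658772 -0.5928727  -0.80526925  0.72274332]
 [ 0.          0.          0.          1.        ]]
top [[393.01564240525767, 0.0, 319.9192546352761], [0.0, 393.01564240525767, 208.15054709113983], [0.0, 0.0, 1.0]] [[-0.00410799 -0.99756976  0.06955352  0.40759543]
 [-0.99963989  0.00225212 -0.02673998  0.00682956]
 [ 0.02651836 -0.06963833 -0.99721978  0.92527219]
 [ 0.          0.          0.          1.        ]]
```

View pics/top0.png

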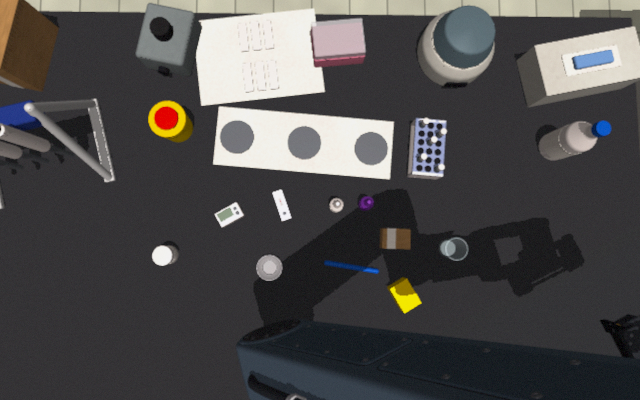

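View pics/scene0.png

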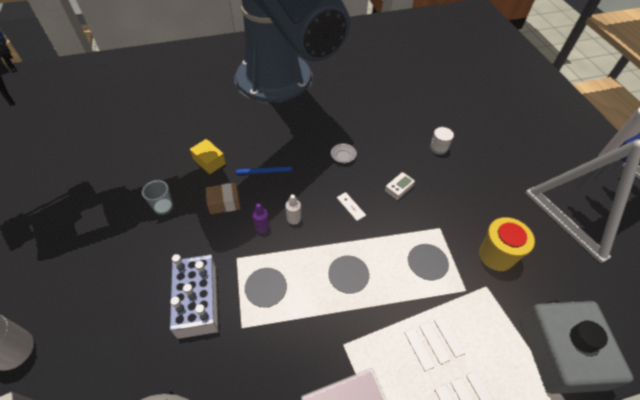

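The rack is at the robot's right (top 427,148), so the jar goes on pad_right and the bottle on pad_left.
- **Jar:** the candidates are the white-lidded one at top (165,255), the open glass at (453,249) and the dish at (269,267). The white-lidded one fits.
- **Box:** the brown one at (396,239) is meant, not the yellow one at (405,296).
- **Bottle:** the white one at (336,205) is meant, not the purple one at (366,202).

I'll confirm these in one enlarged crop.

```bash
cat > h.py <<'E'
import numpy as np, cv2
from rig import robot
from scipy.spatial.transform import Rotation as R
def ray(c,u,v,z,T=None):
    T=np.array(c['extrinsics']) if T is None else T
    d=T[:3,:3]@np.linalg.solve(np.array(c['intrinsics']),[u,v,1.])
    return T[:3,3]+d*(z-T[2,3])/d[2]
def tool():
    o=robot.get_obs(); T=np.eye(4); T[:3,:3]=R.from_quat(o['tool_rot']).as_matrix(); T[:3,3]=o['position']; return T
E
python3 - <<'E'
import cv2,numpy as np
t=cv2.imread('pics/top0.png'); s=cv2.imread('pics/scene0.png')
a=cv2.resize(t[95:315,145:445],None,fx=2.6,fy=2.6,interpolation=cv2.INTER_CUBIC); cv2.imwrite('pics/tc.png',a)
tiles=[s[y-30:y+30,x-40:x+40] for x,y in [(442,140),(160,198),(222,198),(278,212),(350,206),(400,185)]]
tiles=[cv2.resize(q,None,fx=3.3,fy=3.3,interpolation=cv2.INTER_CUBIC) for q in tiles]
cv2.imwrite('pics/sc.png',np.vstack([np.hstack(tiles[:3]),np.hstack(tiles[3:])]))
E
```

```text
(no output)
```

View pics/tc.png

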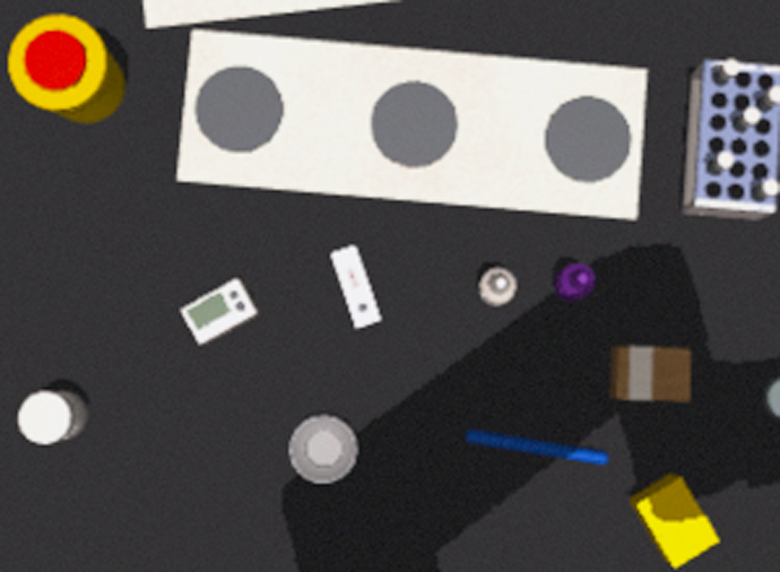

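View pics/sc.png

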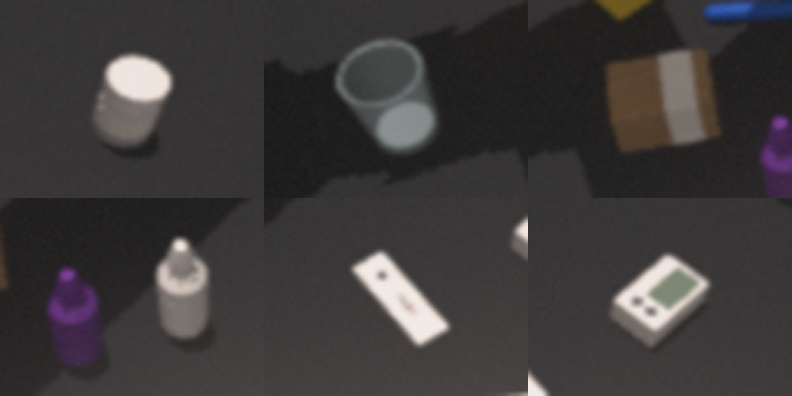

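The crop confirms all of them: jar at crop (45,417), brown box with paper band at (655,374), white bottle at (498,286), cassette at (356,286) and timer at (219,311). Next I'll localize them with simple segmentation at the known heights.

```bash
python3 - <<'E'
from h import *
c=robot.camera('top'); s=robot.camera('scene')
im=c['pixels'].astype(int)
def P(cx,cy,z): return ray(c,(cx+.5)/2.6-.5+145,(cy+.5)/2.6-.5+95,z)
for n,p in dict(padL=(239,109,.004),padM=(414,124,.004),padR=(588,139,.004),jar=(45,417,.05),bsh=(498,286,.05),btip=(500,283,.08),rack=(738,138,.046),purple=(574,281,.05)).items():
    print(n,P(*p).round(4))
g=np.abs(im-im.mean(2,keepdims=True)).max(2); m=im.mean(2)
# segmentations
def seg(mask,u,v,z,name):
    n,l,st,ce=cv2.connectedComponentsWithStats(mask.astype(np.uint8))
    k=l[v,u]; 
    pts=np.argwhere(l==k)[:,::-1].astype(float)
    w=np.array([ray(c,a,b,z)[:2] for a,b in pts])
    r=cv2.minAreaRect((w*1000).astype(np.float32)); print(name,len(pts),'mean',w.mean(0).round(4),'rect',np.round(r[0],1),np.round(r[1],1),round(r[2],1))
seg((m>75)&(m<170),237,137,.004,'padL');seg((m>75)&(m<170),304,143,.004,'padM');seg((m>75)&(m<170),371,148,.004,'padR')
seg(m>120,282,205,.007,'cass'); seg(m>160,165,256,.05,'jarlid')
seg((m>95),220,218,.02,'timer')
seg((im[:,:,0]-im[:,:,2]>25)|((m>95)),405,240,.036,'box'); seg(m>100,336,207,.05,'bottle')
# scene cross-check
for n,(u,v,z) in dict(jarlid=(442-40+138/3.3,110+78/3.3,.05),btip=(278-40+180/3.3,212-30+(243-198)/3.3,.08),padL=(428,262,.004),padM=(349,274,.004),padR=(266,287,.004)).items(): print('scene',n,ray(s,u,v,z).round(4))
# box top corners
for p in [(628,347),(691,349),(690,403),(627,400),(613,347),(612,399)]: print(P(*p,.036)[:2].round(4))
w=robot.camera('wrist'); print(np.array(w['mount']).round(4).tolist(),np.array(w['intrinsics']).round(1).tolist())
E
```

```text
padL [0.6421 0.1787 0.004 ]
padM [0.6286 0.0195 0.004 ]
padR [ 0.615  -0.1399  0.004 ]
jar [0.3663 0.33   0.05  ]
bsh [ 0.4763 -0.0532  0.05  ]
btip [ 0.4765 -0.0528  0.08  ]
rack [ 0.6067 -0.2656  0.046 ]
purple [ 0.4805 -0.1188  0.05  ]
padL 865 mean [0.6423 0.1789] rect [642.4 179. ] [74.5 77.8] 0.2
padM 857 mean [0.6288 0.0198] rect [629.6  19.3] [77.1 76. ] 0.1
padR 843 mean [ 0.6151 -0.1394] rect [ 615.4 -140.4] [76.6 77.5] 89.4
cass 345 mean [0.48   0.0722] rect [480.1  72.2] [73.7 25.5] 19.3
jarlid 317 mean [0.3658 0.3308] rect [365.5 331.1] [41.6 41.2] 1.3
timer 438 mean [0.4571 0.1919] rect [457.2 191.7] [38.5 59.6] 28.9
box 626 mean [ 0.4005 -0.1874] rect [ 400.5 -187.1] [68.5 47.3] 88.8
bottle 167 mean [ 0.4761 -0.0528] rect [476.2 -52.1] [30.1 31.8] 44.7
scene jarlid [0.3682 0.3296 0.05  ]
scene btip [ 0.4773 -0.0536  0.08  ]
scene padL [0.6452 0.177  0.004 ]
scene padM [0.631  0.0193 0.004 ]
scene padR [ 0.6174 -0.1397  0.004 ]
[ 0.4237 -0.1675]
[ 0.4218 -0.2228]
[ 0.3748 -0.221 ]
[ 0.3777 -0.1659]
[ 0.4238 -0.1543]
[ 0.3786 -0.1528]
[[-0.0001, -0.9696, -0.2447, 0.0676], [1.0, 0.0, -0.0002, -0.0009], [0.0002, -0.2447, 0.9696, -0.1751], [0.0, 0.0, 0.0, 1.0]] [[354.1, 0.0, 318.8], [0.0, 354.1, 196.5], [0.0, 0.0, 1.0]]
```

```bash
A='[29.5,-25,-9.5,0,0,0,0,59,-50,-19,0,0,0,0,88.5,-75.5,-28.5,0,0,0,0,118,-101,-38,0,0,0,0,147.5,-126,-47.5,0,0,0,0]'
python3 -m crank '[29.5,-25,-9.5,0,0,0,0,59,-50,-19,0,0,0,0,88.5,-75.5,-28.5,0,0,0,0,118,-101,-38,0,0,0,0,147.5,-126,-47.5,0,0,0,0]' 20
python3 -m crank '[29.5,-25,-9.5,0,0,0,0,59,-50,-19,0,0,0,0,88.5,-75.5,-28.5,0,0,0,0,118,-101,-38,0,0,0,0,147.5,-126,-47.5,0,0,0,0]'
python3 -m crank '[29.5,-25,-9.5,0,0,0,0,59,-50,-19,0,0,0,0,88.5,-75.5,-28.5,0,0,0,0,118,-101,-38,0,0,0,0,147.5,-126,-47.5,0,0,0,0]'
python3 -m crank '[0,0,0,0,0,-6,0,0,0,0,0,0,-12,0,0,0,0,0,0,-18,0,0,0,0,0,0,-24,0,0,0,0,0,0,-30,0]'
python3 -m crank '[0,0,0,0,0,-6,0,0,0,0,0,0,-12,0,0,0,0,0,0,-18,0,0,0,0,0,0,-24,0,0,0,0,0,0,-30,0]'
python3 - <<'E'
from h import *
T=tool(); c=robot.camera('wrist'); np.savez('w0.npz',T=T,M=c['mount'],K=c['intrinsics'])
print(T.round(4)); cv2.imwrite('pics/w0.png',c['pixels'][:,:,::-1])
E
```

```text
time: 0.67
position: [0.3466, -0.3865, 0.2577]
tool_rot: [0.976, 0.218, 0.0, -0.0]
ft_force: [0.9, 0.5, 0.2]
grip_width: 0.0871
grip_force: 0.0
time: 1.08
position: [0.4262, -0.2095, 0.3055]
tool_rot: [0.976, 0.218, 0.0, 0.0]
ft_force: [0.2, 0.4, 0.3]
grip_width: 0.0869
grip_force: 0.0
time: 1.5
position: [0.5058, -0.0325, 0.3531]
tool_rot: [0.976, 0.219, 0.0, 0.0]
ft_force: [0.1, -1.4, 0.0]
grip_width: 0.0872
grip_force: 0.0
time: 1.92
position: [0.5055, -0.0342, 0.3524]
tool_rot: [0.885, 0.466, -0.0, -0.0]
ft_force: [0.2, -0.7, -0.2]
grip_width: 0.0872
grip_force: 0.0
time: 2.33
position: [0.5054, -0.0345, 0.3523]
tool_rot: [0.734, 0.679, -0.0, -0.0]
ft_force: [0.5, 0.6, 0.6]
grip_width: 0.087
grip_force: 0.0
[[ 7.750e-02  9.970e-01 -3.000e-04  5.054e-01]
 [ 9.970e-01 -7.750e-02  1.000e-04 -3.450e-02]
 [ 1.000e-04 -3.000e-04 -1.000e+00  3.523e-01]
 [ 0.000e+00  0.000e+00  0.000e+00  1.000e+00]]
```

View pics/w0.png

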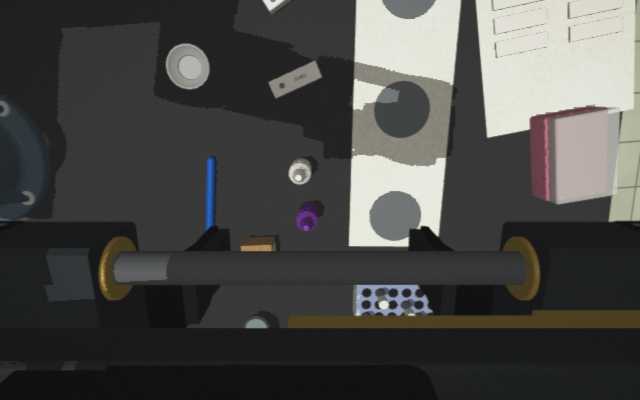

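The wrist view shows pad_mid at (403,109), pad_right at (396,216), the bottle at (300,171) and the cassette at (295,79). I'll compare these with the top and scene estimates.

```bash
cat >> h.py <<'E'
def wray(w,T,u,v,z): return ray(w,u,v,z,T@np.array(w['mount']))
def go(x,y,z,psi):
    "shift in tool axes (mm) and turn (deg) from the measured pose to TCP x,y,z, yaw psi"
    T=tool(); d=T[:3,:3].T@(np.array([x,y,z])-T[:3,3])*1000
    p=np.degrees(np.arctan2(T[1,0],T[0,0])); print('shift',d.round(1),'turn z',round(p-psi,2),'psi now',round(p,2))
E
python3 - <<'E'
from h import *
f=np.load('w0.npz'); w=dict(mount=f['M'],intrinsics=f['K'])
for n,u,v,z in [('padM',403,109,.004),('padR',396,216,.004),('bsh',300,171,.05),('btip',298,177,.08),('cass',295,79,.007),('linerR1',349,246,.002),('linerR2',439,246,.002)]: print(n,wray(w,f['T'],u,v,z).round(4))
go(.4,-.03,.3,85.1); go(.366,.33,.2,85.1)
E
```

```text
padM [0.6311 0.0214 0.004 ]
padR [ 0.6172 -0.1386  0.004 ]
bsh [ 0.4788 -0.049   0.05  ]
btip [ 0.4775 -0.0515  0.08  ]
cass [0.4807 0.0739 0.007 ]
linerR1 [ 0.5421 -0.1833  0.002 ]
linerR2 [ 0.6843 -0.1943  0.002 ]
shift [  -3.3 -105.4   52.4] turn z 0.64 psi now 85.74
shift [ 353.2 -166.   152.4] turn z 0.64 psi now 85.74
```

```bash
python3 -m crank '[35,-16.5,15,0,0,0,0,70,-33,30,0,0,0,0,105,-49.5,45,0,0,0,0,140,-66,60,0,0,0,0,175,-82.5,75,0,0,0,0]'
python3 -m crank '[35,-16.5,15,0,0,0.6,0,70,-33,30,0,0,0.6,0,105,-49.5,45,0,0,0.6,0,140,-66,60,0,0,0.6,0,175,-82.5,75,0,0,0.6,0]' | tail -3
python3 - <<'E'
from h import *
T=tool(); c=robot.camera('wrist'); np.savez('w1.npz',T=T,M=c['mount'],K=c['intrinsics'])
cv2.imwrite('pics/w1.png',c['pixels'][:,:,::-1]); go(.3672,.33,.03,85.1); print(T[:3,3])
E
```

```text
time: 2.8
position: [0.4369, 0.148, 0.277]
tool_rot: [0.737, 0.676, 0.0, 0.0]
ft_force: [0.1, 0.9, -0.3]
grip_width: 0.0868
grip_force: 0.0
ft_force: [1.0, 0.1, 0.1]
grip_width: 0.0873
grip_force: 0.0
shift [ -4.7   3.6 169.4] turn z -0.37 psi now 84.73
[0.3692115  0.32956541 0.20192822]
```

View pics/w1.png

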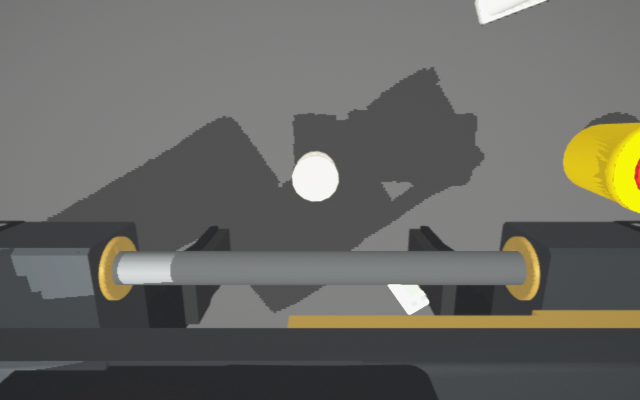

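The wrist view shows the jar lid at (315,177).

```bash
python3 - <<'E'
from h import *
f=np.load('w1.npz'); w=dict(mount=f['M'],intrinsics=f['K'])
p=wray(w,f['T'],315,176.5,.05); print(p.round(4)); go(p[0],p[1],.03,85.1); go(.3672,.33,.03,85.1)
E
```

```text
[0.3666 0.3346 0.05  ]
shift [-1.000e-01  2.600e+00  1.694e+02] turn z -0.37 psi now 84.73
shift [ -4.7   3.6 169.4] turn z -0.37 psi now 84.73
```

```bash
python3 - <<'E'
from h import *
T=tool(); c=robot.camera('wrist'); T2=tool(); print(T[:3,3],T2[:3,3])
m=c['pixels'].min(2)>200; n,l,s,ce=cv2.connectedComponentsWithStats(m.astype(np.uint8)); k=l[176,315]; print(s[k],ce[k])
print(wray(c,T,*ce[k],.05).round(4))
t=robot.camera('top')['pixels']; m=t.min(2)>110; n,l,s,ce=cv2.connectedComponentsWithStats(m.astype(np.uint8)); print(s[l[256,165]],ce[l[256,165]])
E
```

```text
[0.36498867 0.33450453 0.19943236] [0.36625186 0.33133235 0.20031275]
[ 298  157   46   50 1769] [320.75070661 182.06274731]
[0.3664 0.3347 0.05  ]
[153 246  19  20 293] [161.82593857 255.18088737]
```

```bash
for i in 1 2 ; do python3 -m crank '[0,0,0,0,0,0,0,0,0,0,0,0,0,0,0,0,0,0,0,0,0,0,0,0,0,0,0,0,0,0,0,0,0,0,0]' | sed -n 2p; done
python3 - <<'E'
from h import *
for i in range(4):
    o=robot.get_obs(); print(o['time'],o['position'].round(4) if hasattr(o['position'],'round') else o['position'],np.round(o['q'],4)); 
    c=robot.camera('wrist'); m=c['pixels'].min(2)>200; n,l,s,ce=cv2.connectedComponentsWithStats(m.astype(np.uint8)); k=l[176,315]; print(ce[k].round(1))
E
```

```text
position: [0.371, 0.3271, 0.203]
position: [0.3701, 0.3279, 0.2025]
4.2 [0.3701 0.3279 0.2025] [0.4986 0.3633 1.7621 0.     1.0161 0.5918]
[313.9 174.9]
4.25 [0.3701 0.3279 0.2024] [0.4986 0.3634 1.7622 0.     1.0161 0.5918]
[313.9 175. ]
4.3 [0.3701 0.3279 0.2025] [ 0.4987  0.3634  1.7621 -0.      1.0161  0.5918]
[314. 175.]
4.35 [0.3701 0.3279 0.2024] [0.4987 0.3634 1.7622 0.     1.0161 0.5918]
[314. 175.]
```

```bash
python3 - <<'E'
from h import *
T=tool(); c=robot.camera('wrist')
p=wray(c,T,314,175,.05); print(p.round(4)); go(p[0],p[1],.03,85.1); go(.3672,.330,.03,85.1)
E
```

```text
[0.3666 0.3344 0.05  ]
shift [  6.1  -4.1 172.4] turn z -0.44 psi now 84.66
shift [  1.8  -3.  172.4] turn z -0.44 psi now 84.66
```

```bash
python3 -m crank '[2,-1.5,25,0,0,-0.2,0,4,-3.5,55,0,0,-0.4,0,4,-3.5,85,0,0,-0.4,0,4,-3.5,110,0,0,-0.4,0,4,-3.5,130,0,0,-0.4,0]' | sed -n 2p
python3 -m crank '[0,0,12,0,0,0,0,0,0,24,0,0,0,0,0,0,34,0,0,0,0,0,0,42,0,0,0,0,0,0,42,0,0,0,0]' | sed -n 2,4p
python3 -m crank '[0,0,0,0,0,0,0,0,0,0,0,0,0,60,0,0,0,0,0,0,120,0,0,0,0,0,0,200,0,0,0,0,0,0,255]' 20
python3 -m crank '[0,0,0,0,0,0,255,0,0,0,0,0,0,255,0,0,0,0,0,0,255,0,0,0,0,0,0,255,0,0,0,0,0,0,255]'
```

```text
position: [0.3663, 0.3319, 0.0707]
position: [0.3664, 0.3318, 0.0292]
tool_rot: [0.737, 0.676, -0.001, -0.0]
ft_force: [-0.8, -0.4, -0.9]
time: 5.7
position: [0.3674, 0.3324, 0.031]
tool_rot: [0.737, 0.676, 0.001, 0.0]
ft_force: [0.2, -1.0, -0.5]
grip_width: 0.0678
grip_force: 0.0
time: 6.12
position: [0.3669, 0.3322, 0.0305]
tool_rot: [0.737, 0.676, -0.0, -0.0]
ft_force: [0.0, 0.6, 0.7]
grip_width: 0.0426
grip_force: 20.0
```

```bash
python3 -m crank '[0,0,-10,0,0,0,255,0,0,-30,0,0,0,255,0,0,-60,0,0,0,255,0,0,-90,0,0,0,255,0,0,-115,0,0,0,255]' | sed -n '2p;5,6p'
python3 -m crank '[0,0,0,0,0,0,255,0,0,0,0,0,0,255,0,0,0,0,0,0,255,0,0,0,0,0,0,255,0,0,0,0,0,0,255]' | sed -n '2p;5,6p'
python3 -c "
from h import *
go(.6166,-.1393,.1455,85.1)"
```

```text
position: [0.3671, 0.3322, 0.1477]
grip_width: 0.0431
grip_force: 20.0
position: [0.366, 0.3316, 0.1442]
grip_width: 0.0432
grip_force: 20.0
shift [-447.5  290.3   -1.3] turn z -0.05 psi now 85.05
```

```bash
python3 -m crank '[-15,9.7,0,0,0,0,255,-40,26,0,0,0,0,255,-70,45.4,0,0,0,0,255,-102,66.2,0,0,0,0,255,-134,87,0,0,0,0,255]' | sed -n '2p;5,6p'
python3 -m crank '[-32,20.7,0,0,0,0,255,-64,41.4,0,0,0,0,255,-96,62.1,0,0,0,0,255,-128,82.8,0,0,0,0,255,-160,103.5,0,0,0,0,255]' | sed -n '2p;5,6p'
python3 -m crank '[-32,21,0,0,0,0,255,-62,40.4,0,0,0,0,255,-92,60,0,0,0,0,255,-125,81.3,0,0,0,0,255,-143.5,93.3,0,0,0,0,255]' | sed -n '2p;5,6p'
python3 -m crank '[-10,6.5,0,0,0,0,255,-10,6.5,0,0,0,0,255,-10,6.5,0,0,0,0,255,-10,6.5,0,0,0,0,255,-10,6.5,0,0,0,0,255]' | sed -n '2p;5,6p'
python3 -m crank '[0,0,0,0,0,0,255,0,0,0,0,0,0,255,0,0,0,0,0,0,255,0,0,0,0,0,0,255,0,0,0,0,0,0,255]' | sed -n '2p;5,6p'
python3 - <<'E'
from h import *
T=tool(); c=robot.camera('wrist'); np.savez('w2.npz',T=T,M=c['mount'],K=c['intrinsics'])
cv2.imwrite('pics/w2.png',c['pixels'][:,:,::-1]); go(.6166,-.1393,.034,85.1); print(T[:3,3])
E
```

```text
position: [0.4418, 0.1899, 0.1443]
grip_width: 0.043
grip_force: 20.0
position: [0.5312, 0.0211, 0.1441]
grip_width: 0.0431
grip_force: 20.0
position: [0.6136, -0.1323, 0.144]
grip_width: 0.0431
grip_force: 20.0
position: [0.6164, -0.1365, 0.1451]
grip_width: 0.0432
grip_force: 20.0
position: [0.6177, -0.1385, 0.1456]
grip_width: 0.0431
grip_force: 20.0
shift [ -0.8  -1.  111.6] turn z -0.04 psi now 85.06
[ 0.61766008 -0.13845477  0.14561733]
```

View pics/w2.png

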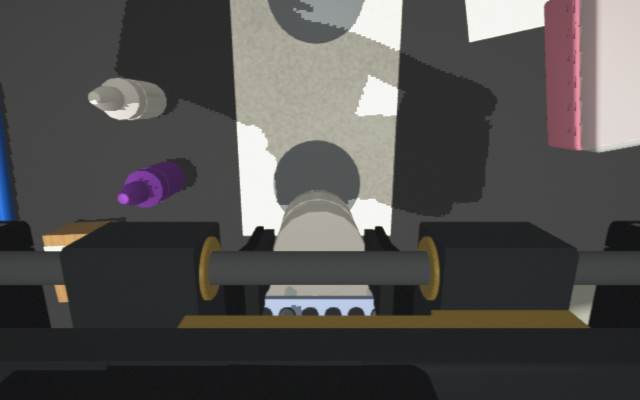

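The held jar hangs at column 318. The right pad's rim runs from column 275 to 359, with its top at row 141.

```bash
python3 - <<'E'
from h import *
f=np.load('w2.npz'); w=dict(mount=f['M'],intrinsics=f['K']); T=f['T']
a=[wray(w,T,u,v,.004)[:2] for u,v in [(274.5,182),(359.5,182),(317,140.5)]]
print(np.round(a,4)); print('padR x,y',((a[0]+a[1])/2).round(4), (a[2]-np.array([-.0034,.0399])*1).round(4))
# jar underside far (+y) edge, bottom z of jar = tcp-.0305
zb=T[2,3]-.0305; print('jar bottom edge', wray(w,T,318,191,zb).round(4), 'jar sides')
print('padM edge bottom', wray(w,T,316,43,.004).round(4))
go(.6166,-.139,.035,85.1)
E
```

```text
[[ 0.5779 -0.1334]
 [ 0.6553 -0.1401]
 [ 0.6199 -0.0993]]
padR x,y [ 0.6166 -0.1367] [ 0.6233 -0.1392]
jar bottom edge [ 0.6193 -0.1192  0.1151] jar sides
padM edge bottom [ 0.6261 -0.0191  0.004 ]
shift [ -0.6  -1.  110.6] turn z -0.04 psi now 85.06
```

```bash
python3 -m crank '[0.8,-1,15,0,0,0,255,0.8,-1,38,0,0,0,255,0.8,-1,60,0,0,0,255,0.8,-1,80,0,0,0,255,0.8,-1,95,0,0,0,255]' | sed -n '2p;4,6p'
python3 -m crank '[0,0,6,0,0,0,255,0,0,10,0,0,0,255,0,0,13,0,0,0,255,0,0,15,0,0,0,255,0,0,15.5,0,0,0,255]' | sed -n '2p;4,6p'
python3 -m crank '[0,0,0,0,0,0,255,0,0,0,0,0,0,255,0,0,0,0,0,0,255,0,0,0,0,0,0,255,0,0,0,0,0,0,255]' | sed -n '2p;4,6p'
python3 -m crank '[0,0,0,0,0,0,110,0,0,0,0,0,0,80,0,0,0,0,0,0,50,0,0,0,0,0,0,20,0,0,0,0,0,0,0]' | sed -n '2p;4,6p'
python3 -m crank '[0,0,0,0,0,0,0,0,0,0,0,0,0,0,0,0,0,0,0,0,0,0,-5,0,0,0,0,0,0,-15,0,0,0,0]' | sed -n '2p;4,6p'
python3 -m crank '[0,0,-30,0,0,0,0,0,0,-60,0,0,0,0,0,0,-90,0,0,0,0,0,0,-125,0,0,0,0,0,0,-160,0,0,0,0]' | sed -n '2p;4,6p'
python3 -c "
from h import *
go(.40,-.19,.2,88.5)"
```

```text
position: [0.616, -0.1376, 0.0487]
ft_force: [-0.2, 0.4, -0.2]
grip_width: 0.0429
grip_force: 20.0
position: [0.6173, -0.138, 0.0356]
ft_force: [0.7, 0.6, -1.0]
grip_width: 0.0432
grip_force: 20.0
position: [0.6169, -0.1378, 0.0353]
ft_force: [-0.5, -0.6, -0.4]
grip_width: 0.0432
grip_force: 20.0
position: [0.6168, -0.1378, 0.035]
ft_force: [-0.2, -0.3, 0.2]
grip_width: 0.068
grip_force: 0.0
position: [0.6162, -0.1375, 0.1961]
ft_force: [-0.4, -0.8, 0.1]
grip_width: 0.0864
grip_force: 0.0
shift [ -70.9 -210.8   -3.7] turn z -3.44 psi now 85.06$: bad value
```

```bash
python3 -m crank '[-14,-38,0,0,0,-1,0,-28,-76,0,0,0,-2,0,-42,-114,0,0,0,-3,0,-56,-152,0,0,0,-3.4,0,-65,-190,0,0,0,-3.4,0]' | sed -n '2p;4,6p'
python3 -m crank '[-5,-20,0,0,0,0,0,-5,-20,0,0,0,0,0,-5,-20,0,0,0,0,0,-5,-20,0,0,0,0,0,-5,-20,0,0,0,0,0]' | sed -n '2p;4,6p'
python3 -m crank '[0,0,0,0,0,0,0,0,0,0,0,0,0,0,0,0,0,0,0,0,0,0,0,0,0,0,0,0,0,0,0,0,0,0,0]' | sed -n '2p;4,6p'
python3 - <<'E'
from h import *
T=tool(); c=robot.camera('wrist'); np.savez('w3.npz',T=T,M=c['mount'],K=c['intrinsics'])
cv2.imwrite('pics/w3.png',c['pixels'][:,:,::-1]); go(.401,-.19,.024,88.5); print(T[:3,3])
t=robot.camera('top')['pixels'][:,:,::-1]; cv2.imwrite('pics/top1.png',t)
E
```

```text
position: [0.4203, -0.1868, 0.1952]
ft_force: [-0.1, -0.8, 0.0]
grip_width: 0.087
grip_force: 0.0
position: [0.4032, -0.1911, 0.1952]
ft_force: [-0.2, -0.4, -0.3]
grip_width: 0.0871
grip_force: 0.0
position: [0.4019, -0.1905, 0.1948]
ft_force: [-0.1, -0.0, -0.2]
grip_width: 0.0867
grip_force: 0.0
shift [  0.5  -0.8 170.9] turn z -0.03 psi now 88.47
[ 0.40188645 -0.19046885  0.19484254]
```

View pics/w3.png

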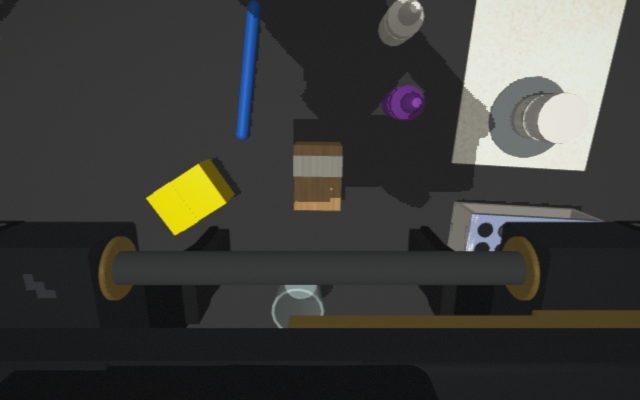

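The box spans columns 293–342 and rows 142–210 and lines up with the jaws. The jar stands on its pad.

```bash
python3 - <<'E'
from h import *
f=np.load('w3.npz'); w=dict(mount=f['M'],intrinsics=f['K']); T=f['T']
for u,v,z in [(293,142,.036),(342,142,.036),(294,210,.036),(341,210,.036),(318,142,0)]: print(wray(w,T,u,v,z)[:2].round(4))
t=cv2.imread('pics/top1.png'); c=robot.camera('top')
m=(t.min(2)>200).astype(np.uint8)
crop=t[125:170,345:395]; cv2.imwrite('pics/jarc.png',cv2.resize(crop,None,fx=10,fy=10,interpolation=cv2.INTER_CUBIC))
E
```

```text
[ 0.3792 -0.1536]
[ 0.425  -0.1548]
[ 0.3772 -0.2199]
[ 0.4234 -0.2211]
[ 0.4024 -0.1576]
```

View pics/jarc.png

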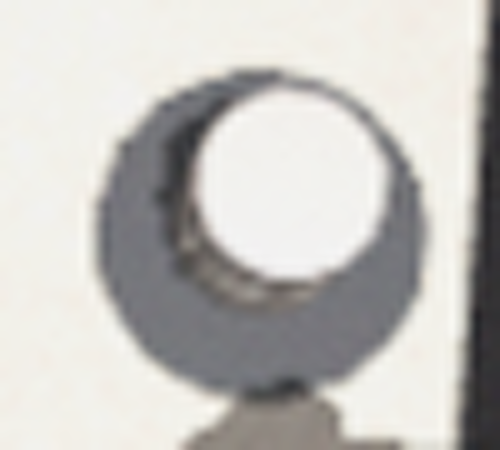

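The jar lid is at crop (289,184) and the pad at (262,232). I'll compute the residual and grasp the box.

```bash
python3 - <<'E'
from h import *
c=robot.camera('top')
print(ray(c,345+28.45,125+17.95,.054).round(4),ray(c,345+25.75,125+22.75,.004).round(4)); go(.401,-.1895,.026,88.5)
E
python3 -m crank '[0.5,-0.8,25,0,0,0,0,1,-0.8,55,0,0,0,0,1,-0.8,85,0,0,0,0,1,-0.8,110,0,0,0,0,1,-0.8,130,0,0,0,0]' | sed -n 2p
python3 -m crank '[0,0,12,0,0,0,0,0,0,24,0,0,0,0,0,0,34,0,0,0,0,0,0,39,0,0,0,0,0,0,39,0,0,0,0]' | sed -n 2,4p
python3 -m crank '[0,0,0,0,0,0,0,0,0,0,0,0,0,60,0,0,0,0,0,0,120,0,0,0,0,0,0,200,0,0,0,0,0,0,255]' 25 | sed -n '2p;4,6p'
python3 -m crank '[0,0,0,0,0,0,255,0,0,0,0,0,0,255,0,0,0,0,0,0,255,0,0,0,0,0,0,255,0,0,0,0,0,0,255]'  | sed -n '2p;4,6p'
python3 -m crank '[0,0,-10,0,0,0,255,0,0,-30,0,0,0,255,0,0,-60,0,0,0,255,0,0,-95,0,0,0,255,0,0,-130,0,0,0,255]' | sed -n '2p;5,6p'
python3 -m crank '[0,0,0,0,0,0,255,0,0,0,0,0,0,255,0,0,0,0,0,0,255,0,0,0,0,0,0,255,0,0,0,0,0,0,255]' | sed -n '2p;5,6p'
python3 -c "
from h import *
go(.630,.0202,.155,85.1)"
```

```text
[ 0.6156 -0.138   0.054 ] [ 0.6159 -0.1397  0.004 ]
shift [  1.1  -0.7 168.9] turn z -0.05 psi now 88.45
position: [0.4005, -0.1893, 0.0634]
position: [0.4006, -0.1894, 0.0251]
tool_rot: [0.717, 0.697, -0.0, -0.001]
ft_force: [-0.4, 0.1, 0.0]
position: [0.4012, -0.1898, 0.0264]
ft_force: [-0.7, -0.2, 0.2]
grip_width: 0.068
grip_force: 0.0
position: [0.4009, -0.1896, 0.026]
ft_force: [0.3, 0.3, 0.5]
grip_width: 0.0352
grip_force: 0.0
position: [0.4002, -0.189, 0.1569]
grip_width: 0.0039
grip_force: 0.0
position: [0.3999, -0.1888, 0.1545]
grip_width: 0.0003
grip_force: 0.0
shift [215.2 224.3  -0.7] turn z 3.35 psi now 88.45
```

The grip closed on nothing, so I'll look.

```bash
python3 - <<'E'
from h import *
T=tool(); c=robot.camera('wrist'); np.savez('w4.npz',T=T,M=c['mount'],K=c['intrinsics'])
a=c['pixels'][:,:,::-1]; t=robot.camera('top')['pixels'][:,:,::-1]; s=robot.camera('scene')['pixels'][:,:,::-1]
b=cv2.resize(s[140:270,120:330],(400,248)); d=cv2.resize(t[180:330,310:480],(400,353))
o=np.zeros((601,800,3),np.uint8); o[:248,:400]=b; o[248:601,:400]=d; o[:250,400:]=cv2.resize(a,(400,250)); cv2.imwrite('pics/m4.png',o[:600])
E
```

```text
(no output)
```

View pics/m4.png

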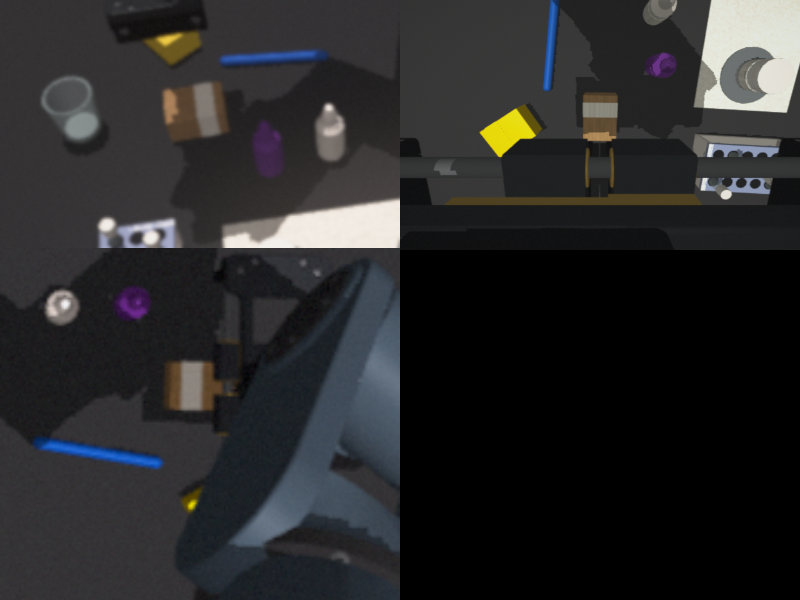

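```bash
python3 - <<'E'
from h import *
f=np.load('w4.npz'); w=dict(mount=f['M'],intrinsics=f['K']); T=f['T']
for u,v,z in [((582-400)*1.6,93*1.6,.036),((618-400)*1.6,93*1.6,.036),((600-400)*1.6,133*1.6,.036),((600-400)*1.6,140*1.6,.036)]: print('w4',wray(w,T,u,v,z)[:2].round(4))
s=robot.camera('scene')
for x,y in [(165,88),(223,82),(228,130),(172,140),(197,110)]: print('scene',ray(s,120+x*.525,140+y*.524,.036)[:2].round(4))
c=robot.camera('top')
for x,y in [(167,362),(215,362),(215,410),(167,410),(232,380)]: print('top',ray(c,310+x*.425,180+(y-248)*.425,.036)[:2].round(4))
a=f['T']@np.array(w['mount']); 
def proj(p): q=np.linalg.inv(a)@np.append(p,1); q=np.array(w['intrinsics'])@q[:3]; return (q[:2]/q[2]).round(0)
print(proj(T[:3,3]),proj(T[:3,3]+[0,0,-.025]))
cv2.imwrite('pics/w5.png',cv2.resize(robot.camera('wrist')['pixels'][120:280,220:420,::-1],None,fx=4,fy=4,interpolation=cv2.INTER_CUBIC))
E
```

```text
w4 [ 0.3782 -0.1535]
w4 [ 0.4258 -0.1547]
w4 [ 0.4006 -0.2093]
w4 [ 0.4003 -0.2195]
scene [ 0.3753 -0.2184]
scene [ 0.3829 -0.1546]
scene [ 0.4493 -0.1592]
scene [ 0.4473 -0.2186]
scene [ 0.4145 -0.1878]
top [ 0.4231 -0.1555]
top [ 0.4229 -0.2021]
top [ 0.3768 -0.2012]
top [ 0.377  -0.1548]
top [ 0.4055 -0.2182]
[318. 240.] [318. 225.]
```

View pics/w5.png

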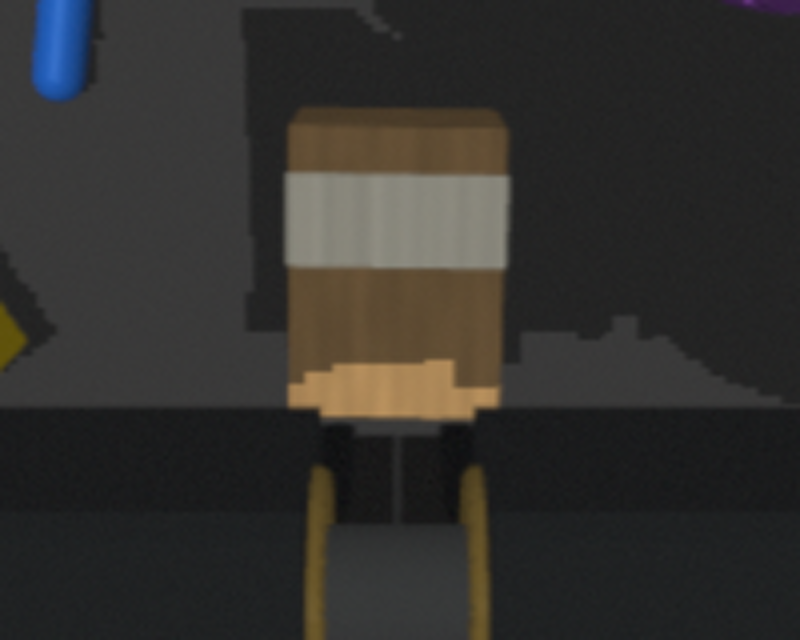

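The box is unmoved and still between the finger positions. I'll reopen and retry, closing gradually and watching the width.

```bash
python3 -m crank '[0,0,0,0,0,0,0,0,0,0,0,0,0,0,0,0,0,0,0,0,0,0,0,0,0,0,0,0,0,0,0,0,0,0,0]' 25| sed -n '1,2p;4,6p'
python3 -m crank '[0,0,0,0,0,0,0,0,0,0,0,0,0,0,0,0,0,0,0,0,0,0,0,0,0,0,0,0,0,0,0,0,0,0,0]' | sed -n '2p;4,6p'
python3 -m crank '[0,0,0,0,0,0,0,0,0,0,0,0,0,0,0,0,0,0,0,0,0,0,0,0,0,0,0,0,0,0,0,0,0,0,0]' | sed -n '2p;4,6p'
python3 -c "
from h import *
go(.401,-.1895,.028,88.5)"
```

```text
time: 15.83
position: [0.401, -0.1896, 0.156]
ft_force: [-0.4, 0.3, 0.3]
grip_width: 0.0257
grip_force: 0.0
position: [0.401, -0.1896, 0.156]
ft_force: [-0.1, -0.7, 0.1]
grip_width: 0.0594
grip_force: 0.0
position: [0.4009, -0.1896, 0.1559]
ft_force: [-1.1, -0.6, -0.3]
grip_width: 0.0853
grip_force: 0.0
shift [1.000e-01 1.000e-01 1.279e+02] turn z -0.04 psi now 88.46
```

```bash
python3 -m crank '[0,0,20,0,0,0,0,0,0,45,0,0,0,0,0,0,70,0,0,0,0,0,0,90,0,0,0,0,0,0,105,0,0,0,0]' | sed -n '2p;4,6p'
python3 -m crank '[0,0,10,0,0,0,0,0,0,18,0,0,0,0,0,0,23,0,0,0,0,0,0,23,0,0,0,0,0,0,23,0,0,0,0]' | sed -n '2p;4,6p'
python3 -m crank '[0,0,0,0,0,0,90,0,0,0,0,0,0,100,0,0,0,0,0,0,100,0,0,0,0,0,0,100,0,0,0,0,0,0,100]' 25 | sed -n '2p;4,6p'
python3 -m crank '[0,0,0,0,0,0,110,0,0,0,0,0,0,110,0,0,0,0,0,0,115,0,0,0,0,0,0,125,0,0,0,0,0,0,130]'  | sed -n '2p;4,6p'
python3 -m crank '[0,0,0,0,0,0,140,0,0,0,0,0,0,140,0,0,0,0,0,0,140,0,0,0,0,0,0,140,0,0,0,0,0,0,140]'  | sed -n '2p;4,6p'
python3 - <<'E'
from h import *
c=robot.camera('wrist'); s=robot.camera('scene')['pixels'][:,:,::-1]; a=c['pixels'][:,:,::-1]
o=np.zeros((600,640,3),np.uint8); o[:400]=a; o[400:]=cv2.resize(s[130:250,140:380],(640,320))[60:260]; cv2.imwrite('pics/m6.png',o)
E
```

```text
position: [0.4005, -0.1893, 0.0495]
ft_force: [1.0, 0.3, -0.4]
grip_width: 0.0872
grip_force: 0.0
position: [0.4011, -0.1897, 0.0281]
ft_force: [-0.1, -0.1, -0.1]
grip_width: 0.087
grip_force: 0.0
position: [0.4011, -0.1897, 0.0283]
ft_force: [0.1, -1.1, -0.3]
grip_width: 0.0616
grip_force: 0.0
position: [0.4009, -0.1896, 0.0279]
ft_force: [0.1, -0.4, 0.1]
grip_width: 0.0446
grip_force: 0.0
position: [0.401, -0.1896, 0.028]
ft_force: [-0.7, -0.9, -0.2]
grip_width: 0.0395
grip_force: 0.0
```

View pics/m6.png

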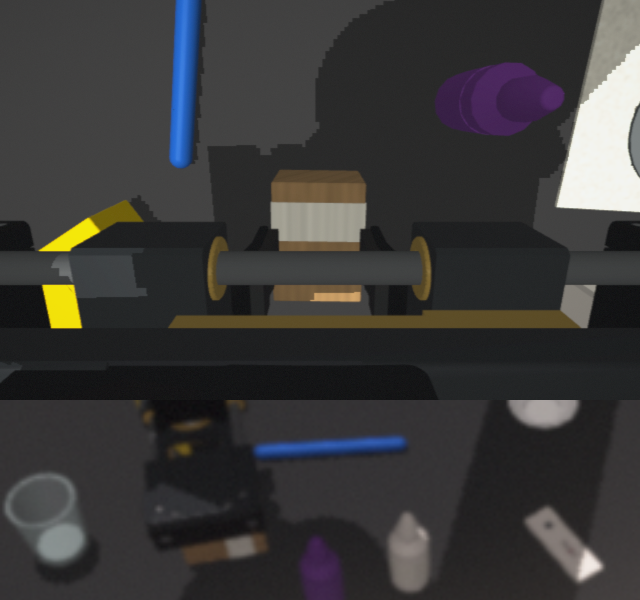

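The box sits visually between the fingers, with no contact at 39.5 mm. I'll keep closing in place and see where they stop.

```bash
python3 -m crank '[0,0,0,0,0,0,160,0,0,0,0,0,0,160,0,0,0,0,0,0,160,0,0,0,0,0,0,160,0,0,0,0,0,0,160]' 25 | sed -n '2p;4,6p'
python3 -m crank '[0,0,0,0,0,0,255,0,0,0,0,0,0,255,0,0,0,0,0,0,255,0,0,0,0,0,0,255,0,0,0,0,0,0,255]'  | sed -n '2p;4,6p'
python3 -m crank '[0,0,0,0,0,0,255,0,0,0,0,0,0,255,0,0,0,0,0,0,255,0,0,0,0,0,0,255,0,0,0,0,0,0,255]'  | sed -n '2p;4,6p'
python3 - <<'E'
from h import *
c=robot.camera('wrist'); a=c['pixels'].astype(int)
b=(a[:,:,0]-a[:,:,2]>25)&(a[:,:,0]<215); b[:,:200]=0;b[:,450:]=0;b[222:]=0
ys,xs=np.nonzero(b); print(xs.min(),xs.max(),ys.min(),ys.max())
print(robot.get_obs())
E
```

```text
position: [0.4009, -0.1896, 0.028]
ft_force: [-0.2, -0.8, 0.3]
grip_width: 0.0325
grip_force: 0.0
position: [0.4009, -0.1896, 0.028]
ft_force: [0.6, 0.4, 0.1]
grip_width: 0.007
grip_force: 0.0
position: [0.4009, -0.1896, 0.028]
ft_force: [0.4, -0.2, -0.5]
grip_width: 0.0005
grip_force: 0.0
271 365 170 203
{'time': 20.15, 'q': array([-6.94724057e-01,  6.38699567e-01,  2.02491079e+00,  6.87445105e-06,
        4.77997148e-01, -6.67717612e-01]), 'joint_velocities': array([ 0.00036765,  0.00101684, -0.00105262,  0.00111883,  0.00054544,
        0.00016689]), 'joint_torque': array([-6.17231672e-04, -3.54537141e+01, -4.30784494e+00,  1.69588201e-02,
        7.68510927e-02, -1.59789920e-05]), 'position': array([ 0.40093638, -0.18961478,  0.0279417 ]), 'tool_rot': array([ 7.16592375e-01,  6.97492199e-01,  8.00311629e-07, -7.55016765e-06]), 'ft_force': array([-0.5358621 ,  0.15045727,  0.47036919]), 'moment': array([-0.02886808, -0.10067802, -0.04350438]), 'grip_force': 0.0, 'grip_width': 0.0008202496809714954}
```

```bash
python3 - <<'E'
from h import *
a=robot.camera('wrist')['pixels'][:,:,::-1]; s=robot.camera('scene')['pixels'][:,:,::-1]; t=robot.camera('top')['pixels'][:,:,::-1]
o=np.zeros((600,800,3),np.uint8); o[:340,:800]=cv2.resize(a[150:320,120:520],(800,340),interpolation=cv2.INTER_CUBIC)
o[340:,:400]=cv2.resize(s[150:228,150:280],(400,240),interpolation=cv2.INTER_CUBIC); o[340:,400:]=cv2.resize(t[200:278,350:480],(400,240),interpolation=cv2.INTER_CUBIC); cv2.imwrite('pics/m7.png',o)
E
```

```text
Traceback (most recent call last):
ValueError: could not broadcast input array from shape (240,400,3) into shape (260,400,3)
```

```bash
python3 - <<'E'
from h import *
a=robot.camera('wrist')['pixels'][:,:,::-1]; s=robot.camera('scene')['pixels'][:,:,::-1]; t=robot.camera('top')['pixels'][:,:,::-1]
o=np.zeros((580,800,3),np.uint8); o[:340,:800]=cv2.resize(a[150:320,120:520],(800,340),interpolation=cv2.INTER_CUBIC)
o[340:,:400]=cv2.resize(s[150:228,150:280],(400,240),interpolation=cv2.INTER_CUBIC); o[340:,400:]=cv2.resize(t[200:278,350:480],(400,240),interpolation=cv2.INTER_CUBIC); cv2.imwrite('pics/m7.png',o)
E
```

```text
(no output)
```

View pics/m7.png

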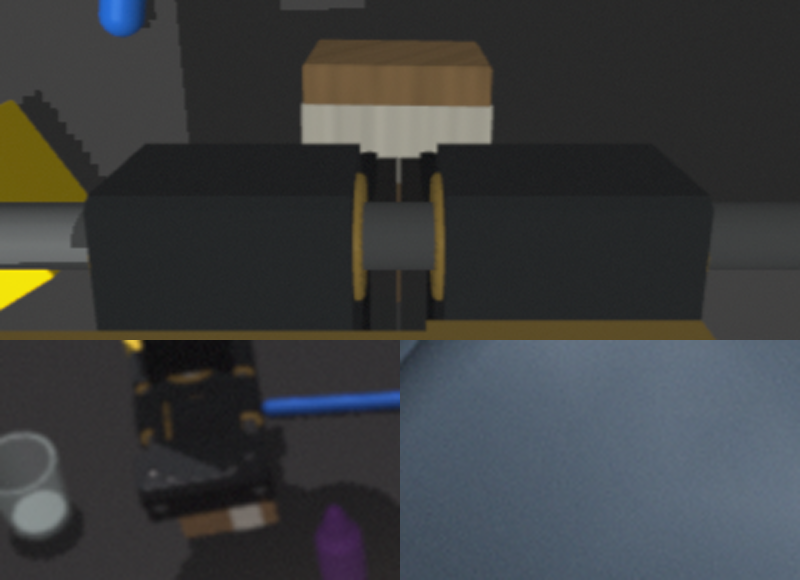

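The fingers have closed completely through the rendered box with no contact force. Before deciding anything, I'll test physically with a small sideways nudge and see whether the box responds.

```bash
cat > bx.py <<'E'
from h import *
def cam(n):
    a=robot.camera(n)['pixels'].astype(int); return a
a=cam('wrist'); b=(a[:,:,0]-a[:,:,2]>20)&(a[:,:,1]<a[:,:,0]-5); b[:,:200]=0;b[:,480:]=0;b[215:]=0
ys,xs=np.nonzero(b); T=tool(); c=robot.camera('wrist'); print('box far-top edge cols',xs.min(),xs.max(),'rows',ys.min(), 'mid', wray(c,T,(xs.min()+xs.max())/2,182,.036).round(4), 'tcp',T[:3,3].round(4))
E
python3 bx.py
python3 -m crank '[0,2,0,0,0,0,255,0,4,0,0,0,0,255,0,6,0,0,0,0,255,0,8,0,0,0,0,255,0,8,0,0,0,0,255]' | sed -n '2p;4,6p'
python3 -m crank '[0,0,0,0,0,0,255,0,0,0,0,0,0,255,0,0,0,0,0,0,255,0,0,0,0,0,0,255,0,0,0,0,0,0,255]' | sed -n '2p;4,6p'
python3 bx.py
```

```text
box far-top edge cols 271 366 rows 170 mid [ 0.4023 -0.1568  0.036 ] tcp [ 0.4009 -0.1896  0.028 ]
position: [0.4096, -0.1901, 0.028]
ft_force: [0.5, -0.5, -0.5]
grip_width: 0.0003
grip_force: 0.0
position: [0.4089, -0.1898, 0.0279]
ft_force: [-0.6, 0.7, 0.3]
grip_width: 0.0007
grip_force: 0.0
box far-top edge cols 255 349 rows 170 mid [ 0.4023 -0.1567  0.036 ] tcp [ 0.4089 -0.1898  0.028 ]
```

The box doesn't respond: it stayed at world (0.402,-0.157) while the closed fingers moved 8 mm through it. I'll make one more genuine attempt, regrasping across the other axis and higher up.

```bash
python3 -m crank '[0,0,-20,0,0,0,255,0,-2,-50,0,0,0,100,0,-4,-85,0,0,0,0,0,-6,-115,0,0,0,0,0,-8,-132,0,0,0,0]' | sed -n '2p;4,6p'
python3 -m crank '[0,0,0,0,0,6,0,0,0,0,0,0,12,0,0,0,0,0,0,18,0,0,0,0,0,0,24,0,0,0,0,0,0,30,0]' | sed -n '2p;4,6p'
python3 -m crank '[0,0,0,0,0,6,0,0,0,0,0,0,12,0,0,0,0,0,0,18,0,0,0,0,0,0,24,0,0,0,0,0,0,30,0]' | sed -n '2p;4,6p'
python3 -m crank '[0,0,0,0,0,6,0,0,0,0,0,0,12,0,0,0,0,0,0,18,0,0,0,0,0,0,24,0,0,0,0,0,0,30,0]' | sed -n '2p;4,6p'
python3 -m crank '[0,0,20,0,0,0,0,0,0,50,0,0,0,0,0,0,80,0,0,0,0,0,0,105,0,0,0,0,0,0,118,0,0,0,0]' | sed -n '2p;4,6p'
python3 -m crank '[0,0,0,0,0,0,0,0,0,0,0,0,0,40,0,0,0,0,0,0,80,0,0,0,0,0,0,120,0,0,0,0,0,0,255]' 40 | sed -n '2p;4,6p'
python3 -m crank '[0,0,0,0,0,0,255,0,0,0,0,0,0,255,0,0,0,0,0,0,255,0,0,0,0,0,0,255,0,0,0,0,0,0,255]' | sed -n '2p;4,6p'
python3 -m crank '[0,0,0,0,0,0,255,0,0,0,0,0,0,255,0,0,0,0,0,0,255,0,0,0,0,0,0,255,0,0,0,0,0,0,255]' | sed -n '1,2p;4,6p'
python3 -c "
from h import *
go(.401,-.1895,.15,85.1)"
```

```text
position: [0.4018, -0.1903, 0.1628]
ft_force: [1.0, -1.3, -0.1]
grip_width: 0.0198
grip_force: 0.0
position: [0.4007, -0.1894, 0.1601]
ft_force: [0.8, -0.3, -1.0]
grip_width: 0.0527
grip_force: 0.0
position: [0.4007, -0.1894, 0.1599]
ft_force: [-0.0, -0.3, 0.6]
grip_width: 0.0838
grip_force: 0.0
position: [0.4007, -0.1894, 0.1599]
ft_force: [-0.1, -0.5, 0.5]
grip_width: 0.0869
grip_force: 0.0
position: [0.3996, -0.1886, 0.0397]
ft_force: [0.2, -0.6, -0.9]
grip_width: 0.0874
grip_force: 0.0
position: [0.4016, -0.1901, 0.043]
ft_force: [-0.3, 0.5, 0.8]
grip_width: 0.0681
grip_force: 0.0
position: [0.401, -0.1896, 0.0421]
ft_force: [0.4, 0.3, -0.8]
grip_width: 0.035
grip_force: 0.0
time: 24.82
position: [0.4009, -0.1896, 0.0419]
ft_force: [-0.4, -0.2, -0.5]
grip_width: 0.0036
grip_force: 0.0
shift [ 1.000e-01 -1.000e-01 -1.081e+02] turn z -86.64 psi now -1.54
```

Both axes pass straight through, so the fingers can't touch this box at all. I'll carry on with what I can do. I'll take the timer next and use it, held, to find out whether the box is solid to other objects.

```bash
python3 -m crank '[0,0,-20,0,0,0,255,0,0,-50,0,0,0,100,0,0,-80,0,0,0,0,0,0,-110,0,0,0,0,0,0,-140,0,0,0,0]' 20 | sed -n '2p'
python3 -m crank '[4.6,-38.2,0,0,0,0,0,9.2,-76.4,0,0,0,0,0,13.8,-114.6,0,0,0,0,0,18.4,-152.8,0,0,0,0,0,23,-191,0,0,0,0,0]' | sed -n '2p'
python3 -m crank '[4.6,-38.2,0,0,0,0,0,9.2,-76.4,0,0,0,0,0,13.8,-114.6,0,0,0,0,0,18.4,-152.8,0,0,0,0,0,23,-191,0,0,0,0,0]' | sed -n '2p'
python3 -m crank '[0,0,0,0,0,-6,0,0,0,0,0,0,-12,0,0,0,0,0,0,-18,0,0,0,0,0,0,-24,0,0,0,0,0,0,-30,0]' | sed -n '2p;4,6p'
python3 -m crank '[0,0,0,0,0,-6,0,0,0,0,0,0,-12,0,0,0,0,0,0,-18,0,0,0,0,0,0,-24,0,0,0,0,0,0,-30,0]' | sed -n '2p;4,6p'
python3 -m crank '[0,0,0,0,0,-6,0,0,0,0,0,0,-12,0,0,0,0,0,0,-18,0,0,0,0,0,0,-24,0,0,0,0,0,0,-30,0]' | sed -n '2p;4,6p'
python3 -m crank '[0,0,0,0,0,-6,0,0,0,0,0,0,-12,0,0,0,0,0,0,-18,0,0,0,0,0,0,-24,0,0,0,0,0,0,-30.4,0]' | sed -n '2p;4,6p'
python3 -m crank '[0,0,0,0,0,0,0,0,0,0,0,0,0,0,0,0,0,0,0,0,0,0,0,0,0,0,0,0,0,0,0,0,0,0,0]' | sed -n '1,2p'
python3 - <<'E'
from h import *
T=tool(); c=robot.camera('wrist'); a=c['pixels'].astype(int)
m=(a.min(2)>120).astype(np.uint8); m[225:]=0
n,l,s,ce=cv2.connectedComponentsWithStats(cv2.morphologyEx(m,cv2.MORPH_CLOSE,np.ones((9,9))))
for k in range(1,n):
    if s[k][4]>400:
        pts=np.argwhere(l==k)[:,::-1]; w=np.array([wray(c,T,u,v,.02)[:2] for u,v in pts]); r=cv2.minAreaRect((w*1000).astype(np.float32)); print(s[k],ce[k].round(),np.round(r[0],1),np.round(r[1],1),round(r[2],1))
go(.4575,.191,.018,118.9)
E
```

```text
position: [0.4005, -0.1892, 0.1832]
position: [0.4288, 0.0023, 0.1821]
position: [0.4568, 0.193, 0.1819]
position: [0.4568, 0.1912, 0.1817]
ft_force: [0.5, -0.8, 0.3]
grip_width: 0.0868
grip_force: 0.0
position: [0.4568, 0.191, 0.1818]
ft_force: [0.0, 0.7, 0.1]
grip_width: 0.087
grip_force: 0.0
position: [0.4568, 0.1909, 0.1818]
ft_force: [-0.2, -0.5, -0.3]
grip_width: 0.0871
grip_force: 0.0
position: [0.4568, 0.191, 0.1818]
ft_force: [-0.7, 0.0, 0.4]
grip_width: 0.087
grip_force: 0.0
time: 28.15
position: [0.4572, 0.191, 0.1819]
[ 301  145   38   61 2295] [320. 175.] [457.3 194.7] [36.4 58.9] 28.8
[ 138  168   61   57 2772] [168. 197.] [336.7 104.6] [59.1 56.7] 28.8
[ 416  193   73   32 1180] [448. 214.] [589.5 229.5] [72.1 31.9] 28.8
shift [ -0.2   0.3 163.9] turn z -0.09 psi now 118.81
```

```bash
python3 -m crank '[1.6,1,25,0,0,0,0,1.6,1,55,0,0,0,0,1.6,1,85,0,0,0,0,1.6,1,110,0,0,0,0,1.6,1,130,0,0,0,0]' | sed -n 2p
python3 -m crank '[0,0,10,0,0,0,0,0,0,18,0,0,0,0,0,0,23,0,0,0,0,0,0,25,0,0,0,60,0,0,25,0,0,0,120]' 20 | sed -n 2p
python3 -m crank '[0,0,0,0,0,0,255,0,0,0,0,0,0,255,0,0,0,0,0,0,255,0,0,0,0,0,0,255,0,0,0,0,0,0,255]' | sed -n '2p;4,6p'
python3 -m crank '[0,0,0,0,0,0,255,0,0,0,0,0,0,255,0,0,0,0,0,0,255,0,0,0,0,0,0,255,0,0,0,0,0,0,255]' | sed -n '2p;4,6p'
python3 -m crank '[0,0,-10,0,0,0,255,0,0,-30,0,0,0,255,0,0,-55,0,0,0,255,0,0,-80,0,0,0,255,0,0,-100,0,0,0,255]' | sed -n '2p;5,6p'
python3 -m crank '[0,0,0,0,0,-6,255,0,0,0,0,0,-12,255,0,0,0,0,0,-18,255,0,0,0,0,0,-24,255,0,0,0,0,0,-30,255]' | sed -n '1,2p;5,6p'
python3 -c "
from h import *
go(.401,-.188,.12,88.5)"
```

```text
position: [0.4567, 0.1928, 0.0502]
position: [0.4578, 0.193, 0.0273]
position: [0.4576, 0.193, 0.0273]
ft_force: [0.6, -0.9, 0.3]
grip_width: 0.0482
grip_force: 0.0
position: [0.4573, 0.1929, 0.0269]
ft_force: [0.1, 0.4, 0.4]
grip_width: 0.0152
grip_force: 0.0
position: [0.4575, 0.193, 0.1291]
grip_width: 0.0003
grip_force: 0.0
time: 30.7
position: [0.4572, 0.1929, 0.1278]
grip_width: 0.0006
grip_force: 0.0
shift [-147.  -355.9    7.7] turn z 60.66 psi now 149.16
```

The timer passed through as well. I'll check that it's unmoved, then see whether the fingers still touch anything, trying the bottle next.

```bash
python3 -m crank '[0,0,-10,0,0,6,200,0,0,-20,0,0,12,100,0,0,-30,0,0,18,0,0,0,-40,0,0,24,0,0,0,-50,0,0,30,0]' | sed -n '2p'
python3 -m crank '[0,0,0,0,0,6.8,0,0,0,0,0,0,13.6,0,0,0,0,0,0,20.4,0,0,0,0,0,0,27.2,0,0,0,0,0,0,34,0]' | sed -n '2p;5p'
python3 -m crank '[0,0,0,0,0,0,0,0,0,0,0,0,0,0,0,0,0,0,0,0,0,0,0,0,0,0,0,0,0,0,0,0,0,0,0]' | sed -n '1,2p;5p'
python3 - <<'E'
from h import *
T=tool(); c=robot.camera('wrist'); a=c['pixels'].astype(int)
m=(a.min(2)>120).astype(np.uint8); m[225:]=0
n,l,s,ce=cv2.connectedComponentsWithStats(cv2.morphologyEx(m,cv2.MORPH_CLOSE,np.ones((9,9))))
for k in range(1,n):
    if s[k][4]>400:
        pts=np.argwhere(l==k)[:,::-1]; w=np.array([wray(c,T,u,v,.02)[:2] for u,v in pts]); r=cv2.minAreaRect((w*1000).astype(np.float32)); print(s[k],ce[k].round(),np.round(r[0],1),np.round(r[1],1),round(r[2],1))
go(.4773,-.052,.18,85.1)
E
```

```text
position: [0.457, 0.1929, 0.1781]
position: [0.457, 0.1929, 0.1777]
grip_width: 0.0592
time: 31.95
position: [0.4572, 0.1929, 0.177]
grip_width: 0.0857
[  430    65   210   160 16962] [555. 160.] [658.9 186.5] [201.6 147.2] 6.9
[ 288  146   61   65 1250] [319. 183.] [457.6 194.2] [33.6 55.5] 29.2
shift [-242.2   41.7   -3. ] turn z -0.2 psi now 84.9
```

```bash
python3 -m crank '[-35,6,0,0,0,-0.2,0,-70,12,0,0,0,-0.2,0,-105,18,0,0,0,-0.2,0,-140,24,0,0,0,-0.2,0,-175,30,0,0,0,-0.2,0]' | sed -n '2p'
python3 -m crank '[-30,5,0,0,0,0,0,-55,9.4,0,0,0,0,0,-67.2,11.7,0,0,0,0,0,-67.2,11.7,0,0,0,0,0,-67.2,11.7,0,0,0,0,0]' | sed -n '2p'
python3 -m crank '[0,0,0,0,0,0,0,0,0,0,0,0,0,0,0,0,0,0,0,0,0,0,0,0,0,0,0,0,0,0,0,0,0,0,0]' | sed -n '1,2p;5p'
python3 - <<'E'
from h import *
T=tool(); c=robot.camera('wrist'); a=c['pixels'].astype(int)
# bottle: bright low-saturation blob near expected
p=np.linalg.inv(T@np.array(c['mount']))@np.array([.4773,-.052,.05,1]); q=np.array(c['intrinsics'])@p[:3]; q=(q[:2]/q[2]); print('expected shoulder px',q.round())
m=((a.max(2)-a.min(2)<45)&(a.min(2)>105)).astype(np.uint8); m[222:]=0
n,l,s,ce=cv2.connectedComponentsWithStats(m)
for k in range(1,n):
    if s[k][4]>250: print(s[k],ce[k].round(1))
go(.4773,-.052,.043,85.1)
E
```

```text
position: [0.4714, 0.0145, 0.177]
position: [0.4771, -0.0517, 0.1768]
time: 33.25
position: [0.4773, -0.0513, 0.177]
grip_width: 0.087
expected shoulder px [318. 188.]
[ 109    0   68   59 3280] [142.9  26.2]
[  391     0   169   222 29944] [471.3 108.2]
[ 597    0   43  131 5344] [618.2  62.7]
[ 270   13   82   59 2113] [311.2  41.6]
[303 172  32  30 431] [318.6 183. ]
shift [ -0.6   0.  134. ] turn z 0.02 psi now 85.12
```

```bash
python3 -m crank '[-0.6,0,25,0,0,0,0,-0.6,0,50,0,0,0,0,-0.6,0,75,0,0,0,0,-0.6,0,95,0,0,0,0,-0.6,0,110,0,0,0,0]' | sed -n 2p
python3 -m crank '[0,0,8,0,0,0,0,0,0,15,0,0,0,0,0,0,20,0,0,0,0,0,0,24,0,0,0,60,0,0,24,0,0,0,100]' 20 | sed -n 2p
python3 -m crank '[0,0,0,0,0,0,150,0,0,0,0,0,0,150,0,0,0,0,0,0,150,0,0,0,0,0,0,150,0,0,0,0,0,0,150]' 20 | sed -n '2p;4,6p'
python3 -m crank '[0,0,0,0,0,0,180,0,0,0,0,0,0,180,0,0,0,0,0,0,180,0,0,0,0,0,0,180,0,0,0,0,0,0,180]' | sed -n '2p;4,6p'
```

```text
position: [0.4767, -0.0523, 0.0654]
position: [0.4774, -0.0526, 0.0428]
position: [0.4775, -0.0527, 0.0433]
ft_force: [0.2, 0.7, 0.5]
grip_width: 0.0483
grip_force: 0.0
position: [0.4773, -0.0526, 0.0429]
ft_force: [-1.0, 0.0, -0.8]
grip_width: 0.0266
grip_force: 0.0
```

```bash
python3 -m crank '[0,0,0,0,0,0,255,0,0,0,0,0,0,255,0,0,0,0,0,0,255,0,0,0,0,0,0,255,0,0,0,0,0,0,255]' 20 | sed -n '2p;4,6p'
python3 -m crank '[0,0,0,0,0,0,255,0,0,0,0,0,0,255,0,0,0,0,0,0,255,0,0,0,0,0,0,255,0,0,0,0,0,0,255]' | sed -n '2p;4,6p'
python3 - <<'E'
from h import *
t=robot.camera('scene')['pixels']; a=t.astype(int)
m=((a.max(2)-a.min(2)<45)&(a.min(2)>105)).astype(np.uint8); print('bright px where bottle stands (scene 280:305,195:225):',m[195:225,280:306].sum())
E
```

```text
position: [0.4772, -0.0526, 0.043]
ft_force: [-0.2, 0.4, 0.3]
grip_width: 0.0161
grip_force: 17.5
position: [0.4773, -0.0526, 0.043]
ft_force: [0.4, -0.1, 1.2]
grip_width: 0.0164
grip_force: 17.5
bright px where bottle stands (scene 280:305,195:225): 4
```

The fingers now stop at 16.4 mm with 17.5 N, so something is held. I'll lift slowly and watch whether the grip persists.

```bash
python3 -m crank '[0,0,-3,0,0,0,255,0,0,-6,0,0,0,255,0,0,-9,0,0,0,255,0,0,-12,0,0,0,255,0,0,-15,0,0,0,255]' 20 | sed -n '2p;4,6p'
python3 -m crank '[0,0,-6,0,0,0,255,0,0,-14,0,0,0,255,0,0,-24,0,0,0,255,0,0,-34,0,0,0,255,0,0,-45,0,0,0,255]' | sed -n '2p;4,6p'
python3 -m crank '[0,0,0,0,0,0,255,0,0,0,0,0,0,255,0,0,0,0,0,0,255,0,0,0,0,0,0,255,0,0,0,0,0,0,255]' | sed -n '1,2p;4,6p'
python3 - <<'E'
from h import *
a=robot.camera('wrist')['pixels'][:,:,::-1]; s=robot.camera('scene')['pixels'][:,:,::-1]; t=robot.camera('top')['pixels'][:,:,::-1]
o=np.zeros((600,800,3),np.uint8); o[:270,:400]=cv2.resize(a[140:320,190:457],(400,270),interpolation=cv2.INTER_CUBIC)
o[:270,400:]=cv2.resize(s[130:265,190:390],(400,270),interpolation=cv2.INTER_CUBIC)
o[270:600,:528]=cv2.resize(t[105:305,140:460],(528,330),interpolation=cv2.INTER_CUBIC); o[300:470,530:800]=cv2.resize(a,(270,170)); cv2.imwrite('pics/last.png',o)
E
```

```text
position: [0.4774, -0.0527, 0.0583]
ft_force: [-0.2, -0.5, -1.3]
grip_width: 0.0164
grip_force: 17.8
position: [0.4772, -0.0526, 0.1039]
ft_force: [-0.3, -1.1, 0.2]
grip_width: 0.0161
grip_force: 17.8
time: 37.1
position: [0.4769, -0.0525, 0.1024]
ft_force: [0.5, 0.7, -0.8]
grip_width: 0.0162
grip_force: 17.8
```

View pics/last.png

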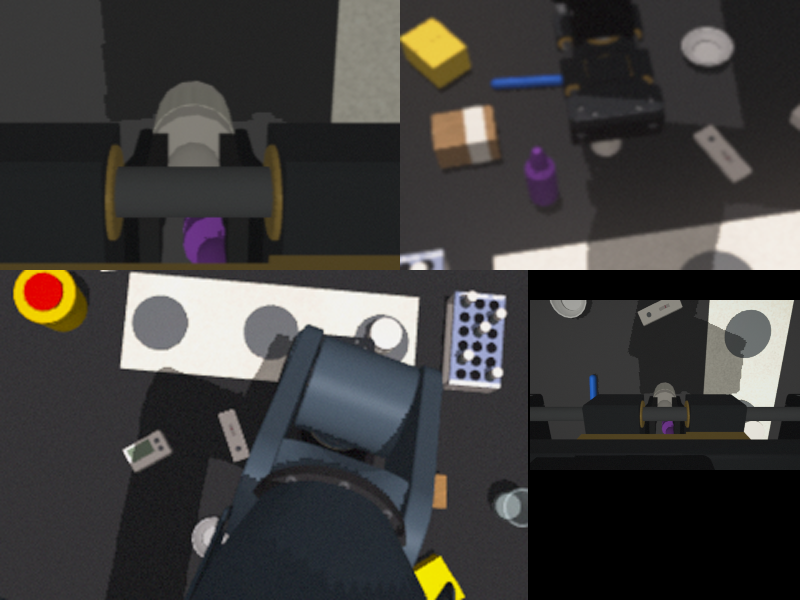

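The bottle (white, at tile (193,105)) is held and upright. The scene tile shows the box and the purple bottle undisturbed. I'll carry the bottle to pad_left.

```bash
python3 -m crank '[12,7.2,-3,0,0,0,255,36,21.7,-8,0,0,0,255,66,39.7,-12,0,0,0,255,98,59,-15,0,0,0,255,130,78.2,-15,0,0,0,255]' | sed -n '2p;5,6p'
python3 -m crank '[31,18.7,0,0,0,0,255,60,36.1,0,0,0,0,255,85,51.2,0,0,0,0,255,103,62,0,0,0,0,255,114,68.6,0,0,0,0,255]' | sed -n '2p;5,6p'
python3 -m crank '[0,0,0,0,0,0,255,0,0,0,0,0,0,255,0,0,0,0,0,0,255,0,0,0,0,0,0,255,0,0,0,0,0,0,255]' | sed -n '1,2p;4,6p'
python3 - <<'E'
from h import *
T=tool(); c=robot.camera('wrist'); a=c['pixels'].astype(int); print(T[:3,3].round(4))
# pad_left rim fit: grey between on white liner
m=((a.max(2)-a.min(2)<30)&(a.mean(2)>60)&(a.mean(2)<135)).astype(np.uint8); m[220:]=0
q=np.array(c['intrinsics'])@(np.linalg.inv(T@np.array(c['mount']))@np.array([.644,.178,.004,1]))[:3]; print('padL px expected',(q[:2]/q[2]).round(1))
for r in (150,160,170,180): 
    g=a[r,230:410].mean(1).round().astype(int); e=np.abs(np.diff(g)); k=np.nonzero(e>30)[0]+230; print(r,k.tolist())
for col in (290,300,340,350):
    g=a[60:220,col].mean(1); e=np.abs(np.diff(g)); print('col',col,(np.nonzero(e>30)[0]+60).tolist())
go(.644,.178,.0475,85.1)
E
```

```text
position: [0.5675, 0.0712, 0.1184]
grip_width: 0.0164
grip_force: 17.9
position: [0.6458, 0.1804, 0.1174]
grip_width: 0.0162
grip_force: 18.0
time: 38.5
position: [0.644, 0.1767, 0.1179]
ft_force: [0.3, 0.1, -1.3]
grip_width: 0.0162
grip_force: 18.0
[0.644  0.1767 0.1179]
padL px expected [318.3 189.1]
150 [230, 231, 401, 402]
160 [231, 401, 402]
170 [232, 271, 361, 400, 401]
180 [232, 233, 269, 400, 401]
col 290 [125, 146]
col 300 [125, 141]
col 340 [125, 144]
col 350 [125, 151]
shift [ 1.2 -0.2 70.5] turn z -0.12 psi now 84.98
```

```bash
python3 -m crank '[1.6,-1.1,10,0,0,0,255,1.6,-1.1,25,0,0,0,255,1.6,-1.1,40,0,0,0,255,1.6,-1.1,52,0,0,0,255,1.6,-1.1,60,0,0,0,255]' | sed -n '2p;4,6p'
python3 -m crank '[0,0,3,0,0,0,255,0,0,6,0,0,0,255,0,0,8,0,0,0,255,0,0,9.5,0,0,0,255,0,0,10.3,0,0,0,255]' | sed -n '2p;4,6p'
python3 -m crank '[0,0,0,0,0,0,255,0,0,0,0,0,0,255,0,0,0,0,0,0,255,0,0,0,0,0,0,255,0,0,0,0,0,0,255]' | sed -n '2p;4,6p'
python3 -m crank '[0,0,0,0,0,0,190,0,0,0,0,0,0,170,0,0,0,0,0,0,130,0,0,0,0,0,0,70,0,0,0,0,0,0,0]' | sed -n '2p;4,6p'
python3 -m crank '[0,0,0,0,0,0,0,0,0,0,0,0,0,0,0,0,0,0,0,0,0,0,0,0,0,0,0,0,0,0,0,0,0,0,0]' | sed -n '2p;4,6p'
python3 -m crank '[0,0,-10,0,0,0,0,0,0,-30,0,0,0,0,0,0,-60,0,0,0,0,0,0,-95,0,0,0,0,0,0,-130,0,0,0,0]' | sed -n '1,2p;4,6p'
python3 -c "
from h import *
go(.4575,.193,.18,118.8)"
```

```text
position: [0.6424, 0.1792, 0.0559]
ft_force: [0.7, -0.3, -0.3]
grip_width: 0.0164
grip_force: 18.0
position: [0.6441, 0.1796, 0.0481]
ft_force: [0.4, 0.2, -0.7]
grip_width: 0.0164
grip_force: 18.0
position: [0.6438, 0.1795, 0.0478]
ft_force: [0.1, -0.3, -0.3]
grip_width: 0.0164
grip_force: 18.0
position: [0.6437, 0.1795, 0.0477]
ft_force: [0.0, 0.0, -0.4]
grip_width: 0.0408
grip_force: 0.0
position: [0.6436, 0.1795, 0.0476]
ft_force: [-0.1, -0.1, 0.5]
grip_width: 0.0742
grip_force: 0.0
time: 41.05
position: [0.643, 0.1794, 0.1792]
ft_force: [1.0, -0.6, 0.5]
grip_width: 0.0868
grip_force: 0.0
shift [  -2.5 -186.    -0.6] turn z -33.75 psi now 85.05
```

That explains everything. In the wrist view, the finger gap at a known opening puts the real fingertips roughly 40 mm further back than `nose_length` says. The fingers were hovering over the box and timer, and they held the jar by its lid and the bottle by its nozzle. So I need to go about 35 mm lower. Back to the box.

```bash
python3 -c "
from h import *
go(.401,-.1895,.18,88.5)"
```

```text
shift [-388.4 -209.3   -0.5] turn z -3.45 psi now 85.05
```

```bash
python3 -m crank '[-34,-18.3,0,0,0,-1,0,-68,-36.6,0,0,0,-2,0,-102,-55,0,0,0,-3.4,0,-136,-73.3,0,0,0,-3.4,0,-170,-91.6,0,0,0,-3.4,0]' | sed -n 2p
python3 -c "
from h import *
go(.401,-.1895,.18,88.5)"
```

```text
position: [0.5367, 0.0169, 0.1787]
shift [-209.9 -130.3   -1.4] turn z 0.01 psi now 88.51
```

```bash
python3 -m crank '[-34,-21,0,0,0,0,0,-68,-42,0,0,0,0,0,-102,-63,0,0,0,0,0,-136,-84,0,0,0,0,0,-170,-105,0,0,0,0,0]' | sed -n 2p
python3 -m crank '[-30,-18.5,0,0,0,0,0,-41,-25.5,0,0,0,0,0,-41,-25.5,0,0,0,0,0,-41,-25.5,20,0,0,0,0,-41,-25.5,50,0,0,0,0]' | sed -n 2p
python3 -m crank '[0,0,30,0,0,0,0,0,0,60,0,0,0,0,0,0,85,0,0,0,0,0,0,100,0,0,0,0,0,0,105,0,0,0,0]' | sed -n '2p;4p'
python3 -c "
from h import *
go(.401,-.1895,.0,88.5)"
python3 -m crank '[0,0,5,0,0,0,0,0,0,10,0,0,0,0,0,0,15,0,0,0,0,0,0,20,0,0,0,0,0,0,23,0,0,0,0]' | sed -n '2p;4p'
```

```text
position: [0.4272, -0.1505, 0.1786]
position: [0.4042, -0.1912, 0.1299]
position: [0.4013, -0.1881, 0.0209]
ft_force: [-0.1, 0.1, -1.1]
shift [-1.5 -0.2 20.9] turn z -0.0 psi now 88.5
position: [0.402, -0.1896, -0.0002]
ft_force: [-0.8, 0.2, -1.0]
```

TCP reaches z = 0 with no contact, which confirms the tip offset. Now I'll close on the box.

```bash
python3 -m crank '[0,0,0,0,0,0,60,0,0,0,0,0,0,100,0,0,0,0,0,0,255,0,0,0,0,0,0,255,0,0,0,0,0,0,255]' 25 | sed -n '2p;4,6p'
python3 -m crank '[0,0,0,0,0,0,255,0,0,0,0,0,0,255,0,0,0,0,0,0,255,0,0,0,0,0,0,255,0,0,0,0,0,0,255]' | sed -n '1,2p;4,6p'
```

```text
position: [0.4017, -0.1895, -0.0001]
ft_force: [0.0, 0.4, 0.1]
grip_width: 0.0618
grip_force: 0.0
time: 43.97
position: [0.4015, -0.1893, -0.0003]
ft_force: [-0.5, -1.0, 2.5]
grip_width: 0.046
grip_force: 25.0
```

```bash
python3 -m crank '[0,0,-10,0,0,0,255,0,0,-30,0,0,0,255,0,0,-60,0,0,0,255,0,0,-95,0,0,0,255,0,0,-130,0,0,0,255]' | sed -n '2p;5,6p'
python3 -m crank '[0,0,-5,0,0,1,255,0,0,-5,0,0,2,255,0,0,-5,0,0,3.4,255,0,0,-5,0,0,3.4,255,0,0,-5,0,0,3.4,255]' | sed -n '1,2p;5,6p'
python3 -c "
from h import *
go(.630,.0205,.135,85.1)"
```

```text
position: [0.4008, -0.1887, 0.1304]
grip_width: 0.0462
grip_force: 25.0
time: 44.8
position: [0.4005, -0.1885, 0.1331]
grip_width: 0.0456
grip_force: 25.0
shift [228.1 210.6  -2.1] turn z -0.05 psi now 85.05
```

```bash
python3 -m crank '[10,9.2,0,0,0,0,255,32,29.5,0,0,0,0,255,58,53.5,0,0,0,0,255,86,79.3,0,0,0,0,255,114,105,0,0,0,0,255]' | sed -n '2p;5,6p'
python3 -m crank '[28,25.8,0,0,0,0,255,56,51.6,0,0,0,0,255,82,75.5,0,0,0,0,255,102,94,0,0,0,0,255,114,105,0,0,0,0,255]' | sed -n '2p;5,6p'
python3 -m crank '[0,0,20,0,0,0,255,0,0,40,0,0,0,255,0,0,60,0,0,0,255,0,0,70,0,0,0,255,0,0,70,0,0,0,255]' | sed -n '2p;5,6p'
python3 -m crank '[0,0,0,0,0,0,255,0,0,0,0,0,0,255,0,0,0,0,0,0,255,0,0,0,0,0,0,255,0,0,0,0,0,0,255]' | sed -n '1,2p;4,6p'
python3 - <<'E'
from h import *
T=tool(); c=robot.camera('wrist'); a=c['pixels'].astype(int); print(T[:3,3].round(4))
go(.630,.0205,.0043,85.1)
q=np.array(c['intrinsics'])@(np.linalg.inv(T@np.array(c['mount']))@np.array([.630,.0202,.004,1]))[:3]; print('padM px expected',(q[:2]/q[2]).round(1))
for r in (90,100,110,120,130): 
    e=np.abs(np.diff(a[r,150:490].mean(1))); print(r,(np.nonzero(e>22)[0]+150).tolist())
E
```

```text
position: [0.516, -0.0836, 0.1328]
grip_width: 0.0463
grip_force: 25.0
position: [0.6319, 0.0224, 0.1323]
grip_width: 0.0461
grip_force: 25.0
position: [0.6272, 0.0201, 0.0602]
grip_width: 0.046
grip_force: 25.0
time: 46.47
position: [0.6311, 0.0195, 0.0658]
ft_force: [-0.3, -0.5, -1.1]
grip_width: 0.0458
grip_force: 25.0
[0.6311 0.0195 0.0658]
shift [ 0.9 -1.1 61.3] turn z -0.05 psi now 85.05
padM px expected [316.3 206.9]
90 [205, 206, 422, 423, 474, 475]
100 [206, 207, 421, 422, 423, 475, 476]
110 [207, 208, 366, 385, 386, 421, 422, 476, 477]
120 [207, 208, 367, 385, 386, 420, 421, 477, 478]
130 [208, 209, 419, 420, 421, 478, 479]
```

```bash
python3 -m crank '[0.9,-1.2,10,0,0,0,255,0.9,-1.2,24,0,0,0,255,0.9,-1.2,36,0,0,0,255,0.9,-1.2,46,0,0,0,255,0.9,-1.2,52,0,0,0,255]' | sed -n '2p;4,6p'
python3 -m crank '[0,0,0,0,0,0,255,0,0,0,0,0,0,255,0,0,0,0,0,0,255,0,0,0,0,0,0,255,0,0,0,0,0,0,255]' | sed -n '1,2p;4,6p'
python3 -c "
from h import *
go(.6296,.0205,.0042,85.1)"
```

```text
position: [0.6282, 0.0208, 0.0107]
ft_force: [0.3, -0.3, -1.1]
grip_width: 0.046
grip_force: 25.0
time: 47.35
position: [0.6299, 0.0206, 0.0133]
ft_force: [-0.5, -0.1, -0.4]
grip_width: 0.0459
grip_force: 25.0
shift [-0.1 -0.3  9.1] turn z -0.05 psi now 85.05
```

```bash
python3 -m crank '[0,-0.3,3,0,0,0,255,0,-0.3,5.5,0,0,0,255,0,-0.3,7.5,0,0,0,255,0,-0.3,8.8,0,0,0,255,0,-0.3,9.1,0,0,0,255]' | sed -n '2p;4,6p'
python3 -m crank '[0,0,0,0,0,0,255,0,0,0,0,0,0,255,0,0,0,0,0,0,200,0,0,0,0,0,0,100,0,0,0,0,0,0,50]' | sed -n '2p;4,6p'
python3 -m crank '[0,0,0,0,0,0,0,0,0,0,0,0,0,0,0,0,0,0,0,0,0,0,-15,0,0,0,0,0,0,-40,0,0,0,0]' | sed -n '2p;4,6p'
python3 -m crank '[0,0,0,0,0,0,0,0,0,-10,0,0,0,0,0,0,-30,0,0,0,0,0,0,-60,0,0,0,0,0,0,-100,0,0,0,0]' | sed -n '2p;4,6p'
python3 -m crank '[0,0,-30,0,0,0,0,0,0,-60,0,0,0,0,0,0,-75,0,0,0,0,0,0,-75,0,0,0,0,0,0,-75,0,0,0,0]' | sed -n '1,2p;4,6p'
python3 - <<'E'
from h import *
go(.4575,.193,.18,118.8)
c=robot.camera('top'); o=c['pixels'][:,:,::-1]; cv2.imwrite('pics/top2.png',o)
a=o.astype(int)
# bottle blob not separable; check box via color
m=((a[:,:,2]-a[:,:,0]>20)).astype(np.uint8); m[:100]=0; m[190:]=0; m[:,:240]=0
n,l,s,ce=cv2.connectedComponentsWithStats(m)
for k in range(1,n):
    if s[k][4]>20: print(s[k],ce[k].round(1))
E
```

```text
position: [0.6288, 0.0207, 0.0038]
ft_force: [-1.8, 0.4, 4.2]
grip_width: 0.0455
grip_force: 25.0
position: [0.6295, 0.0207, 0.0035]
ft_force: [-0.4, -0.1, 0.6]
grip_width: 0.0526
grip_force: 0.0
position: [0.627, 0.0209, 0.1025]
ft_force: [0.2, 0.3, 0.3]
grip_width: 0.0827
grip_force: 0.0
time: 49.02
position: [0.6295, 0.0207, 0.1799]
ft_force: [0.5, -0.1, -1.4]
grip_width: 0.087
grip_force: 0.0
shift [ 156.9 -186.2   -0.6] turn z -33.74 psi now 85.06$: bad value
```

```bash
python3 -m crank '[25,-30,0,0,0,-6,0,50,-60,0,0,0,-12,0,75,-90,0,0,0,-18,0,100,-120,0,0,0,-24,0,125,-150,0,0,0,-30,0]' | sed -n '2p'
python3 -m crank '[0,0,0,0,0,-3.7,0,0,0,0,0,0,-3.7,0,0,0,0,0,0,-3.7,0,0,0,0,0,0,-3.7,0,0,0,0,0,0,-3.7,0]' | sed -n '2p'
python3 -c "
from h import *
go(.4575,.193,-.007,118.8)"
```

```text
position: [0.4874, 0.1588, 0.1765]
position: [0.4913, 0.1574, 0.178]
shift [ 47.5 -12.6 185. ] turn z -0.19 psi now 118.61
```

```bash
python3 -m crank '[23,-6,20,0,0,-0.1,0,47,-12.5,40,0,0,-0.1,0,47,-12.5,75,0,0,-0.1,0,47,-12.5,110,0,0,-0.1,0,47,-12.5,140,0,0,-0.1,0]' | sed -n '2p'
python3 -m crank '[0,0,10,0,0,0,0,0,0,20,0,0,0,0,0,0,30,0,0,0,0,0,0,38,0,0,0,0,0,0,38,0,0,0,0]' | sed -n '2p;4p'
python3 -c "
from h import *
go(.4575,.193,-.007,118.8)"
```

```text
position: [0.4574, 0.193, 0.0369]
position: [0.4571, 0.1932, 0.0001]
ft_force: [0.1, -0.8, -0.4]
shift [-0.3  0.3  7.1] turn z 0.02 psi now 118.82
```

```bash
python3 -m crank '[0,0,2,0,0,0,0,0,0,4,0,0,0,0,0,0,6,0,0,0,0,0,0,7,0,0,0,0,0,0,7,0,0,0,60]' | sed -n '2p;4p'
python3 -m crank '[0,0,0,0,0,0,120,0,0,0,0,0,0,255,0,0,0,0,0,0,255,0,0,0,0,0,0,255,0,0,0,0,0,0,255]' 15 | sed -n '2p;4,6p'
python3 -m crank '[0,0,0,0,0,0,255,0,0,0,0,0,0,255,0,0,0,0,0,0,255,0,0,0,0,0,0,255,0,0,0,0,0,0,255]' | sed -n '1,2p;4,6p'
```

```text
position: [0.4569, 0.1934, -0.0062]
ft_force: [0.3, 0.1, -0.5]
position: [0.4568, 0.1934, -0.0064]
ft_force: [-0.8, -0.1, 0.4]
grip_width: 0.0551
grip_force: 0.0
time: 51.98
position: [0.4568, 0.1933, -0.0065]
ft_force: [-0.1, 0.2, -0.3]
grip_width: 0.0358
grip_force: 15.0
```

```bash
python3 -m crank '[0,0,-8,0,0,0,255,0,0,-24,0,0,0,255,0,0,-50,0,0,0,255,0,0,-80,0,0,0,255,0,0,-110,0,0,0,255]' | sed -n '2p;5,6p'
python3 -m crank '[-20,5.8,-10,0,0,2.5,255,-50,14.5,-10,0,0,6.5,255,-84,24.4,-10,0,0,11,255,-118,34.2,-10,0,0,15.5,255,-150,43.5,-10,0,0,20,255]' | sed -n '2p;5,6p'
python3 -m crank '[-25,18.3,0,0,0,4.5,255,-46,33.6,0,0,0,9,255,-62,45.3,0,0,0,12.5,255,-71,52,0,0,0,13.7,255,-71,52,0,0,0,13.7,255]' | sed -n '2p;5,6p'
python3 -m crank '[0,0,15,0,0,0,255,0,0,30,0,0,0,255,0,0,40,0,0,0,255,0,0,45,0,0,0,255,0,0,45,0,0,0,255]' | sed -n '2p;5,6p'
python3 -m crank '[0,0,0,0,0,0,255,0,0,0,0,0,0,255,0,0,0,0,0,0,255,0,0,0,0,0,0,255,0,0,0,0,0,0,255]' | sed -n '1,2p;5,6p'
python3 -c "
from h import *
go(.6295,.0203,.034,85.06)"
```

```text
position: [0.4559, 0.1932, 0.1047]
grip_width: 0.0357
grip_force: 15.0
position: [0.5682, 0.0817, 0.1144]
grip_width: 0.0358
grip_force: 15.0
position: [0.6314, 0.0189, 0.1139]
grip_width: 0.036
grip_force: 15.0
position: [0.6277, 0.0219, 0.0672]
grip_width: 0.0362
grip_force: 15.0
time: 54.07
position: [0.63, 0.0208, 0.0691]
grip_width: 0.0359
grip_force: 15.0
shift [-0.5 -0.4 35.1] turn z 0.1 psi now 85.16
```

```bash
python3 -m crank '[-0.5,-0.4,8,0,0,0.1,255,-0.5,-0.4,17,0,0,0.1,255,-0.5,-0.4,25,0,0,0.1,255,-0.5,-0.4,30,0,0,0.1,255,-0.5,-0.4,32,0,0,0.1,255]' | sed -n '2p;4,6p'
python3 -m crank '[0,0,1,0,0,0,255,0,0,2,0,0,0,255,0,0,3,0,0,0,255,0,0,3.2,0,0,0,255,0,0,3.2,0,0,0,255]' | sed -n '2p;4,6p'
python3 -m crank '[0,0,0,0,0,0,255,0,0,0,0,0,0,255,0,0,0,0,0,0,255,0,0,0,0,0,0,200,0,0,0,0,0,0,120]' | sed -n '2p;4,6p'
python3 -m crank '[0,0,0,0,0,0,60,0,0,0,0,0,0,0,0,0,0,0,0,0,0,0,0,-10,0,0,0,0,0,0,-30,0,0,0,0]' | sed -n '2p;4,6p'
python3 -m crank '[0,0,-20,0,0,0,0,0,0,-50,0,0,0,0,0,0,-85,0,0,0,0,0,0,-110,0,0,0,0,0,0,-115,0,0,0,0]' | sed -n '1,2p;4,6p'
python3 -c "
from h import *
go(.4805,.073,.18,19.3)"
```

```text
position: [0.628, 0.0205, 0.0347]
ft_force: [-0.2, -0.5, -0.8]
grip_width: 0.0358
grip_force: 15.0
position: [0.6294, 0.0204, 0.0336]
ft_force: [-0.2, -0.1, -0.7]
grip_width: 0.0357
grip_force: 15.0
position: [0.6293, 0.0203, 0.0335]
ft_force: [-1.6, -0.5, -0.0]
grip_width: 0.0385
grip_force: 0.0
position: [0.627, 0.0206, 0.0617]
ft_force: [-0.0, -0.2, -0.3]
grip_width: 0.0676
grip_force: 0.0
time: 56.15
position: [0.6326, 0.02, 0.1847]
ft_force: [0.4, 0.3, 0.3]
grip_width: 0.0864
grip_force: 0.0
shift [  39.7 -156.1    3. ] turn z 65.76 psi now 85.06
```

```bash
python3 -m crank '[9,-36,0,0,0,0,0,18,-72,0,0,0,0,0,27,-108,0,0,0,0,0,36,-141,0,0,0,0,0,40,-154,0,0,0,0,0]' | sed -n '2p'
python3 -m crank '[0,0,0,0,0,6.6,0,0,0,0,0,0,13.2,0,0,0,0,0,0,19.8,0,0,0,0,0,0,26.4,0,0,0,0,0,0,33,0]' | sed -n '2p'
python3 -m crank '[0,0,0,0,0,6.6,0,0,0,0,0,0,13.2,0,0,0,0,0,0,19.8,0,0,0,0,0,0,26.4,0,0,0,0,0,0,32.8,0]' | sed -n '2p'
python3 -m crank '[0,0,0,0,0,0,0,0,0,0,0,0,0,0,0,0,0,0,0,0,0,0,0,0,0,0,0,0,0,0,0,0,0,0,0]' | sed -n '1,2p'
python3 - <<'E'
from h import *
T=tool(); c=robot.camera('wrist'); a=c['pixels'].astype(int)
m=(a.min(2)>110).astype(np.uint8); m[225:]=0
n,l,s,ce=cv2.connectedComponentsWithStats(cv2.morphologyEx(m,cv2.MORPH_CLOSE,np.ones((7,7))))
for k in range(1,n):
    if s[k][4]>300:
        pts=np.argwhere(l==k)[:,::-1]; w=np.array([wray(c,T,u,v,.007)[:2] for u,v in pts]); r=cv2.minAreaRect((w*1000).astype(np.float32)); print(s[k],ce[k].round(),np.round(r[0],1),np.round(r[1],1),round(r[2],1))
go(.4805,.0735,-.007,19.3)
c=robot.camera('top'); cv2.imwrite('pics/top3.png',c['pixels'][:,:,::-1])
a=c['pixels'].astype(int)
# brown box pixels around timer: signed margins
m=((a[:,:,0]-a[:,:,2])>18); m[:115]=0;m[175:]=0;m[:,270:].sum()
ys,xs=np.nonzero(m[:,270:340]); 
if len(ys): print('brown',xs.min()+270,xs.max()+270,ys.min(),ys.max(),len(ys))
E
```

```text
position: [0.4724, 0.075, 0.1777]
position: [0.4787, 0.0736, 0.1783]
position: [0.4787, 0.0735, 0.1783]
time: 57.82
position: [0.4791, 0.0735, 0.1784]
[  187     0   453   201 42324] [453.  70.] [628.2  14.3] [430.1 140.5] 85.1
[ 309  140   24   72 1653] [320. 175.] [480.   73.1] [71.8 23.4] 19.3
shift [  1.3   0.4 185.4] turn z 0.0 psi now 19.3
brown 290 318 128 155 127
```

```bash
python3 -m crank '[1,0.2,30,0,0,0,0,1,0.2,65,0,0,0,0,1,0.2,100,0,0,0,60,1,0.2,135,0,0,0,100,1,0.2,160,0,0,0,110]' | sed -n '2p'
python3 -m crank '[0,0,8,0,0,0,110,0,0,15,0,0,0,110,0,0,21,0,0,0,110,0,0,25,0,0,0,110,0,0,25,0,0,0,110]' | sed -n '2p;4,5p'
python3 -m crank '[0,0,0.5,0,0,0,110,0,0,1,0,0,0,110,0,0,1.5,0,0,0,110,0,0,2,0,0,0,110,0,0,2,0,0,0,110]' | sed -n '1,2p;4p'
python3 -m crank '[0,0,0.5,0,0,0,110,0,0,1,0,0,0,110,0,0,1,0,0,0,110,0,0,1,0,0,0,110,0,0,1,0,0,0,110]' | sed -n '2p;4p'
```

```text
position: [0.4794, 0.0736, 0.0161]
position: [0.4808, 0.0736, -0.0062]
ft_force: [0.0, -0.4, -0.4]
grip_width: 0.0509
time: 59.17
position: [0.4804, 0.0736, -0.0084]
ft_force: [0.3, 0.8, 1.5]
position: [0.4802, 0.0736, -0.0097]
ft_force: [-0.1, 0.2, 0.2]
```

```bash
python3 -c "
from h import *
go(.480,.0731,-.011,19.3)"
```

```text
shift [-0.4  0.4  1.3] turn z -0.04 psi now 19.26
```

Position and yaw are good and nothing is touching yet. I'll step down further.

```bash
python3 -m crank '[0,0,0.5,0,0,0,110,0,0,1,0,0,0,110,0,0,1.5,0,0,0,110,0,0,1.5,0,0,0,110,0,0,1.5,0,0,0,110]' | sed -n '2p;4p'
python3 -m crank '[0,0,0.5,0,0,0,110,0,0,1,0,0,0,110,0,0,1,0,0,0,110,0,0,1,0,0,0,110,0,0,1,0,0,0,110]' | sed -n '2p;4p'
python3 -m crank '[0,0,0.5,0,0,0,110,0,0,1,0,0,0,110,0,0,1,0,0,0,110,0,0,1,0,0,0,110,0,0,1,0,0,0,110]' | sed -n '2p;4p'
```

```text
position: [0.4802, 0.0736, -0.0112]
ft_force: [0.9, 0.5, -0.1]
position: [0.4802, 0.0736, -0.0122]
ft_force: [0.0, -0.3, -0.2]
position: [0.4803, 0.0736, -0.0122]
ft_force: [-1.7, 0.2, 9.9]
```

The fingertips touch the bench at TCP z = -12.2 mm. I'll back up so the tips sit about 1.3 mm above it, then close.

```bash
python3 -m crank '[0,0,-1,0,0,0,110,0,0,-2.2,0,0,0,110,0,0,-2.2,0,0,0,130,0,0,-2.2,0,0,0,160,0,0,-2.2,0,0,0,255]' 12 | sed -n '2p;4,6p'
python3 -m crank '[0,0,0,0,0,0,255,0,0,0,0,0,0,255,0,0,0,0,0,0,255,0,0,0,0,0,0,255,0,0,0,0,0,0,255]' | sed -n '2p;4,6p'
python3 -m crank '[0,0,0,0,0,0,255,0,0,-4,0,0,0,255,0,0,-15,0,0,0,255,0,0,-35,0,0,0,255,0,0,-60,0,0,0,255]' | sed -n '1,2p;4,6p'
python3 -m crank '[0,0,-25,0,0,0,255,0,0,-55,0,0,0,255,0,0,-70,0,0,0,255,0,0,-70,0,0,0,255,0,0,-70,0,0,0,255]' | sed -n '1,2p;4,6p'
python3 -c "
from h import *
go(.6232,-.0593,.12,-4.9)"
```

```text
position: [0.4801, 0.0736, -0.0111]
ft_force: [0.1, 0.5, 0.1]
grip_width: 0.0373
grip_force: 0.0
position: [0.4802, 0.0736, -0.011]
ft_force: [-0.8, 0.1, 0.6]
grip_width: 0.0241
grip_force: 12.0
time: 62.08
position: [0.4789, 0.0737, 0.0488]
ft_force: [0.8, -0.1, 0.3]
grip_width: 0.0236
grip_force: 12.0
time: 62.5
position: [0.4806, 0.0736, 0.12]
ft_force: [0.5, -0.8, -0.8]
grip_width: 0.0234
grip_force: 12.0
shift [ 90.8 172.5   0.4] turn z 24.16 psi now 19.26
```

The cassette is held (24 mm, 12 N). From parallax the gripper body sits about 67–70 mm above the tips, so it clears the timer top at 60 mm. I'll carry it to the midpoint at (0.623,-0.0595).

```bash
python3 -m crank '[10,19,0,0,0,3,255,26,50,0,0,0,7,255,43,82,0,0,0,11.5,255,60,114.5,0,0,0,16,255,75,143,0,0,0,20,255]' | sed -n '2p;5,6p'
python3 -m crank '[12,11,0,0,0,2,255,21,19,0,0,0,4.2,255,25,22.7,0,0,0,4.2,255,25,22.7,0,0,0,4.2,255,25,22.7,0,0,0,4.2,255]' | sed -n '2p;5,6p'
python3 -m crank '[0,0,0,0,0,0,255,0,0,0,0,0,0,255,0,0,0,0,0,0,255,0,0,0,0,0,0,255,0,0,0,0,0,0,255]' | sed -n '1,2p;5,6p'
python3 - <<'E'
from h import *
go(.6228,-.0595,-.009,-4.9)
for n in ('top','scene'):
    c=robot.camera(n); cv2.imwrite(f'pics/{n}4.png',c['pixels'][:,:,::-1])
E
```

```text
position: [0.5986, -0.038, 0.1172]
grip_width: 0.0242
grip_force: 12.0
position: [0.6214, -0.0591, 0.1176]
grip_width: 0.0238
grip_force: 12.0
time: 63.75
position: [0.6228, -0.0593, 0.1193]
grip_width: 0.0237
grip_force: 12.0
shift [  0.    0.2 128.3] turn z -0.01 psi now -4.91
```

```bash
python3 -m crank '[0,0.2,15,0,0,0,255,0,0.2,40,0,0,0,255,0,0.2,65,0,0,0,255,0,0.2,85,0,0,0,255,0,0.2,95,0,0,0,255]' | sed -n '2p;4,6p'
python3 -m crank '[0,0,5,0,0,0,255,0,0,10,0,0,0,255,0,0,15,0,0,0,255,0,0,18,0,0,0,255,0,0,20,0,0,0,255]' | sed -n '2p;4,6p'
python3 -m crank '[0,0,3,0,0,0,255,0,0,6,0,0,0,255,0,0,9,0,0,0,255,0,0,11,0,0,0,255,0,0,12,0,0,0,255]' | sed -n '1,2p;4,6p'
python3 -c "
from h import *
go(.6228,-.0595,-.009,-4.9)"
```

```text
position: [0.6211, -0.0594, 0.0215]
ft_force: [-0.5, 0.7, 0.1]
grip_width: 0.0237
grip_force: 12.0
position: [0.6234, -0.06, 0.0045]
ft_force: [-0.3, 0.3, -1.0]
grip_width: 0.0238
grip_force: 12.0
time: 65.1
position: [0.6227, -0.0598, -0.0083]
ft_force: [0.1, 0.1, -0.3]
grip_width: 0.0234
grip_force: 12.0
shift [ 0.1 -0.3  0.7] turn z -0.04 psi now -4.94
```

```bash
python3 -m crank '[0,-0.3,0.3,0,0,0,255,0,-0.3,0.6,0,0,0,255,0,-0.3,0.6,0,0,0,255,0,-0.3,0.6,0,0,0,180,0,-0.3,0.6,0,0,0,150]' | sed -n '2p;4,6p'
python3 -m crank '[0,0,0,0,0,0,145,0,0,0,0,0,0,145,0,0,-5,0,0,0,145,0,0,-15,0,0,0,145,0,0,-35,0,0,0,145]' | sed -n '2p;4,6p'
python3 -m crank '[0,0,-30,0,0,0,145,0,0,-65,0,0,0,145,0,0,-100,0,0,0,100,0,0,-135,0,0,0,50,0,0,-170,0,0,0,0]' | sed -n '1,2p;4,6p'
python3 -m crank '[-38,0,0,0,0,0,0,-76,0,0,0,0,0,0,-114,0,0,0,0,0,0,-150,0,0,0,0,0,0,-180,0,0,0,0,0,0]' | sed -n '1,2p'
python3 - <<'E'
from h import *
c=robot.camera('top'); t=c['pixels'][:,:,::-1].copy(); cv2.imwrite('pics/top5.png',t); s=robot.camera('scene')['pixels'][:,:,::-1]
o=np.zeros((600,800,3),np.uint8); o[:300]=cv2.resize(t[105:182,205:410],(800,300),interpolation=cv2.INTER_CUBIC); o[300:]=cv2.resize(s[190:330,160:533],(800,300),interpolation=cv2.INTER_CUBIC); cv2.imwrite('pics/fin.png',o)
E
```

```text
position: [0.623, -0.0596, -0.0084]
ft_force: [-0.1, -0.8, 0.7]
grip_width: 0.0275
grip_force: 0.0
position: [0.6212, -0.0592, 0.0255]
ft_force: [0.2, -0.6, 0.4]
grip_width: 0.0372
grip_force: 0.0
time: 66.35
position: [0.6226, -0.0595, 0.1993]
ft_force: [0.5, -1.1, -0.4]
grip_width: 0.0499
grip_force: 0.0
time: 66.77
position: [0.4405, -0.0433, 0.1973]
```

I've used all my picture views, so I'll verify numerically.

```bash
python3 -m crank '[0,0,0,0,0,0,0,0,0,0,0,0,0,0,0,0,0,0,0,0,0,0,0,0,0,0,0,0,0,0,0,0,0,0,0]' | sed -n '1,2p'
python3 - <<'E'
from h import *
for cn in ('top','scene'):
    c=robot.camera(cn); a=c['pixels'].astype(int); T=np.array(c['extrinsics']); K=np.array(c['intrinsics'])
    def px(p): q=K@(np.linalg.inv(T)@np.append(p,1))[:3]; return q[:2]/q[2]
    for n,p,z,th in [('jar',(.6165,-.139),.054,150),('timer',(.6295,.0203),.060,120),('bottle',(.6435,.179),.054,115)]:
        u0,v0=px([*p,z]).round().astype(int); r=28
        sub=a[v0-r:v0+r,u0-r:u0+r]; m=(sub.min(2)>th).astype(np.uint8)
        n_,l,s,ce=cv2.connectedComponentsWithStats(m); k=l[r,r]
        if k==0: 
            print(cn,n,'centre dark',sub[r,r]); d=[(np.hypot(*(ce[i]-r)),i) for i in range(1,n_) if s[i][4]<900 and s[i][4]>20]; 
            if not d: continue
            k=min(d)[1]
        pts=np.argwhere(l==k)[:,::-1]+[u0-r,v0-r]; w=np.array([ray(c,u,v,z)[:2] for u,v in pts]); rr=cv2.minAreaRect((w*1000).astype(np.float32)); print(cn,n,len(pts),'rect',np.round(rr[0],1),np.round(rr[1],1),round(rr[2],1))
    if cn=='top':
        m=(a[:,:,0]-a[:,:,2]>18).astype(np.uint8); m[:115]=0;m[175:]=0;m[:,:270]=0;m[:,340:]=0
        pts=np.argwhere(m)[:,::-1]; w=np.array([ray(c,u,v,.040)[:2] for u,v in pts]); rr=cv2.minAreaRect((w*1000).astype(np.float32)); print('box brown',len(pts),np.round(rr[0],1),np.round(rr[1],1),round(rr[2],1))
        u0,v0=px([.6229,-.0595,.009]).round().astype(int); print('cass px',u0,v0)
        g=a[v0-20:v0+21,u0-12:u0+13].mean(2).astype(int)
        for row in g[::2]: print(' '.join('%3d'%x for x in row[::1]))
E
```

```text
time: 67.28
position: [0.4445, -0.0443, 0.1964]
top jar 1639 rect [ 613.7 -125.6] [108.5 114.4] 85.1
top timer 2194 rect [627.5  21.7] [117.7 123.2] 0.0
top bottle 1875 rect [641.2 170.3] [116.1 102.1] 0.1
box brown 219 [626.5   3.8] [ 84.8 115.8] 22.0
cass px 337 144
238 235 235 235 238 239 237 236 236 236 237 238 240 240 240 240 239 240 240 240 240 240 239 240 239
239 238 237 236 235 233 234 236 238 237 238 238 238 238 239 239 240 239 240 240 239 239 239 241 240
237 237 234 235 236 237 236 237 237 238 239 238 237 238 238 238 239 239 240 240 239 239 240 239 240
238 237 237 238 239 238 237 236 223 230 238 235 227 225 226 226 234 240 234 236 239 239 239 239 239
238 237 237 237 238 238 239 237 223 230 240 239 240 241 240 241 240 240 232 234 239 240 242 240 240
237 235 237 237 236 237 237 237 239 240 241 240 240 241 240 240 240 240 222 226 239 240 239 239 240
235 234 236 237 238 237 238 222 230 240 240 240 240 241 240 240 240 241 239 240 239 239 239 239 239
238 239 238 239 239 239 239 218 227 241 241 237 225 217 233 240 241 240 239 238 240 240 240 240 239
237 236 236 238 237 237 238 217
[... 732 characters left out ...]
 234 235 238 237 236 239 239 238 237
 74  72  74  73  75  72  71  61 178 229 175  63  53  51  76 110 140 190 223 235 239 237 237 237 239
 78  76  79  74  74  77  67 117 219 186  67  61  63  63  59  58  56  58  55  52  71 140 194 214 224
 80  81  82  77  79  76  59  96  98  66  62  67  71  69  64  68  64  65  62  60  61  57  54  52  54
 77  79  78  80  76  67  99 111  83  65  74  73  73  74  72  69  70  71  69  69  64  66  62  62  63
 79  79  79  80  64  66 112  97  67  75  78  78  79  78  78  75  76  73  72  72  72  74  68  72  65
scene jar 1793 rect [ 622.2 -138.7] [ 97.4 100.1] 81.5
scene timer 1870 rect [631.9  21.2] [105.4  98.6] 75.5
scene bottle 1765 rect [644.7 165.5] [93.8 98.7] 75.5
```

```bash
python3 -m crank '[-8,38,0,0,0,0,0,-16,76,0,0,0,0,0,-24,114,0,0,0,0,0,-32,152,0,0,0,0,0,-40,190,0,0,0,0,0]' | sed -n '2p'
python3 -m crank '[-8,38,0,0,0,0,0,-16,76,0,0,0,0,0,-24,114,0,0,0,0,0,-32,152,0,0,0,0,0,-40,190,0,0,0,0,0]' | sed -n '1,2p'
python3 - <<'E'
from h import *
c=robot.camera('top'); a=c['pixels'].astype(int); T=np.array(c['extrinsics']); K=np.array(c['intrinsics'])
def px(p): q=K@(np.linalg.inv(T)@np.append(p,1))[:3]; return (q[:2]/q[2])
for n,p,z in [('bottle',(.643,.1785),.054),('jar',(.6165,-.139),.054),('box/timer',(.6295,.0203),.060)]:
    u0,v0=px([*p,z]).round().astype(int); print(n,'exp',px([*p,z]).round(1),'pad',px([*p,.004]).round(1))
    H=20 if n!='jar' else 18
    for v in range(v0-H,v0+H+1,2): print(v,''.join(('B' if (a[v,u,0]-a[v,u,2]>16) else '#' if a[v,u].mean()>215 else '+' if a[v,u].mean()>150 else '.' if a[v,u].mean()>85 else ' ') for u in range(u0-24,u0+25)))
E
```

```text
position: [0.3868, -0.2315, 0.1964]
time: 68.22
position: [0.3302, -0.4176, 0.1962]
bottle exp [232.6 130.6] pad [236.7 136.2]
111          B#######################################
113          B#######################################
115         .B#######################################
117         .########################################
119         +########################################
121         B############++..........++##############
123        .B#########+..................+###########
125        .B######+...++++.++++............+########
127        +######+....+###+...BB+ ..........+#######
129        +####+....+++.+++...BBB. ...........######
131        B####+....+BBB.....BBBBB.............+####
133       .+###+......BBBBBBBB#BBB..............+####
135       .+###+.......+BBBB###BB................+###
137       +####+...........++....................+###
139       +####+.................................####
141       B####+................................+####
143      .B#####+..............................+#####
145      .B######+............................+######
1
[... 1706 characters left out ...]
32 ###########BB#+..............+########BB#########
134 ##########+BB#+..............+#+...+##BB#########
136 #########+.B+#+..............+###++##+BB.+#######
138 #########+BB###++++++++++....###++###BB..+#######
140 ########+.BB###################+..+##BB..+#######
142 ########+.BB#########################BB...#######
144 ########+.BBBB.......++BB+++#########BB...#######
146 #########+BBBBB#######BBBBBBBBBBBBBBBBB..+#######
148 #########+BBBBB+BBBBBBBBBBBBBBBBBBBBBBB..+#######
150 ##########BBBBB.......BBBBBBBBBBBBBBBB..#########
152 ###########+...................BBBBBB..##########
154 #############+.......................+###########
156 ###############B..................+B#############
```

The bottle is upright and the jar and timer are centred, all within about 1 px (≈2 mm). One last check on the cassette, now that the arm no longer occludes it.

```bash
python3 - <<'E'
from h import *
c=robot.camera('top'); a=c['pixels'].astype(int)
g=a.mean(2)
for v in range(124,166): print(v,''.join('#' if x>236 else '+' if x>229 else '.' if x>205 else ' ' for x in g[v,322:354]))
for u,v in [(337,128),(337,160)]: print(ray(c,u,v,.009).round(4))
E
```

```text
124 +###+++##+++####################
125 ++###++##++#####################
126 ++###+++++######################
127 #######+++######################
128 #####++#++######################
129 #####++##++++##+++++############
130 ###########.+#+....+#++#########
131 ###########.+########.+#########
132 ###########.+########++#########
133 ####+######++########.+#########
134 #++++################..#########
135 #+++++++##+##########++#########
136 +++#++####.+####################
137 +#########..####+###############
138 ##########..###..+##############
139 ##########..###..+##############
140 #####+####..##+. +##++##########
141 ##########..##.  .##############
142 ##########..##+..###++##########
143 #######+##.+##...+##..##########
144 ##+#######.+##+..###..##########
145 ###+######++##+++###++##########
146 #######+############.+##########
147 #########+##########++##########
148 #########.+#####################
149 #########..#####################
150 #####+###..#####################
151 ######### .##+..+##++###########
152 +######## .##.  .##++###########
153 #######+# .##    +##+###########
154 #+#+#++##..##.  .##++#+#########
155 ##+###+##.+###+####++###########
156 #######+#.+########..###########
157 ######+##.+########++###########
158 ######++#+#########..###########
159 #######+++......++#..###########
160 ##+####++.      .....###########
161 #################+.++++#########
162 #####################+++########
163 ################################
164 ################################
165 #######++#######################
[ 0.6622 -0.0591  0.009 ]
[ 0.5854 -0.0585  0.009 ]
```

```bash
python3 -c "
from rig import robot
print(robot.hand_in())"
```

```text
the job is handed in; nothing more can be done
None
```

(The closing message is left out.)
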